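# Dowel a picture frame's top rail and hold the joint closed

### The arm

A 6-joint arm with a two-finger parallel gripper is mounted at the origin on the work surface. World frame = base frame: x ahead of the robot, y to its left, z up, the work surface at z = 0. Lengths are in m, angles in rad, forces in N, time in s.
With the tool pointing down it reaches from about 0.35 to 0.975 m from the base axis. Payload 4.9 kg.
Tool frame: the origin (TCP) lies at the very end of the fingers, on their centre line; the grasp point (between the pads) lies manip.grip_point_offset behind it (manip.grip_point_offset is the distance from the TCP to the grasp point, in m); z points along the fingers, y is the direction in which the jaws open and shut (so a half turn about z gives the same grasp; the last joint's range is limited). The gripper opens to 85 mm and grips with 20 to 120 N. Pads are 22 mm wide; open, the fingers measure 114 mm over their backs; the gripper's body (76 mm by 85 mm) begins 54 mm behind the grasp point. The pads swing forward as they close: fully open they stand 13 mm farther back than shut.
Start: joints at [0.983, 0.053, 1.613, -0, 1.476, -0.119], TCP at [0.282, 0.558, 0.231] pointing down, gripper open.
Joint ranges: [-3.01, 3.01], [-1.01, 2.22], [0.06, 2.58], [-1.02, 4.17], [0.09, 2.62], [-3.14, 3.14]. Speed limits (rad/s): [2.57, 2.57, 3.14, 3.14, 3.14, 3.14].

### API

Orientations are given as a unit quaternion [w, x, y, z].
In Python, from plant import status, grab_frame, camera_params, ticket, boxes_of, outline_of, manip gives the robot as it stands. The module is installed in compiled form; this text tells all that it offers.
- The arm moves only by the tool play_rows, never from a script. Its argument "deltas" is a list of rows, each a list of 2 entries, a list of its own where there are three numbers: the shift along the world's x, y, z in m, then the turn about the world's z in rad. A call has 1 to 5 rows; each row is the pose to reach, as a shift and turn from the pose commanded when the call began; what a row does not reach only later rows make up. A row lasts 1/8 s, in which the tool goes at most 62.5 mm and 10.7 degrees, less where a joint would pass 70% of its speed; a pose out of reach is approached as far as the arm can. A call with a gripper value outside its range is refused whole. "grip" is the opening, from -1 (shut) to 1 (fully open), set as the call begins (left out, the last holds). The fingers move at their own pace and stop on an object; the grip force is fixed at half the most. Time passes only in rows, so rows that repeat a pose let the fingers close. It gives the time, the measured TCP pose, the force and the opening at its end, in the units of the state.
- status.state(): the state, without advancing time (a new reading comes with each control period).
- grab_frame(name): name is "scene" or "top" or "wrist"; returns (picture, depth): 400x640x3 uint8, blue, green, red; 400x640 float32, m along the optical axis (not along the pixel's ray), 0 where there is no reading.
- camera_params(name): a dict with "mtx" (3x3 intrinsics, pixels), "world_from_camera" (4x4, takes a point from camera to world coordinates). Camera axes: x right, y up, looking along -z (the intrinsics and any distortion apply to the point x, -y, -z); pixel columns grow to the right and rows downward; lengths in m; the calibration is good to about 2 mm. A picture is of the moment at which its call begins: read the wrist's pose just before it. camera_params takes no time and is no camera call; for the wrist camera it gives the pose at the moment of the call.
- ticket.job_done(): hands the job in, once; it reports no verdict.
Trained networks look in the newest picture that a camera, given by its name, has taken for a name from the list of things; names that differ only in an ending like _2 or _b are one class to them, and where a whole thing is asked for, a point or a joint stands for the part that bears it (a point fixed in the world has none). Each returns a list of dicts, best first, with "confidence" (0 to 1); they miss things now and then, are a little off and sometimes report something else, mostly with a low value. They report only what shows in the picture. A call takes as long as a camera call. They do not tell look-alikes from the thing itself.
- boxes_of(camera, name): "box" ([left, top, right, bottom] in pixels, round what is visible of it).
- outline_of(camera, name): "region" (400x640 bool, what is visible of it) and "box" ([left, top, right, bottom] in pixels, round what is visible of it).
The state is a dict: "time": time; "joint_pos": joint angles; "joint_vel": joint speeds; "joint_efforts": joint torques, N m; "tool_pos": TCP position; "tool_rot": TCP orientation; "contact_force": force on the tool from outside, world axes, zero at the start; "ft_torque": the same for the moment, N m; "gripper_width": opening from 0.0 (shut) to 1.0 (fully open).
Only numpy, scipy, OpenCV 4.12 (cv2) and the standard library are available. Lean on these libraries where they do the work, as an engineer would, in place of code of your own. Each camera call takes 0.05 s, during which the arm holds its last target.

### The job

Set the two loose dowels upright, fully home, one in the bored end of each stile of the frame standing in the vise. Then lower the top rail onto the dowels until it closes flush on both stile ends, and finish while still holding it there with the gripper, pressed down firmly with a kilogram or more of push: do not let go. Leave the glue bottle, the try square and the mallet where they are.

Things in the scene. Friction and masses are not known exactly. Their poses are not given: they have to be found in the camera images.
- frame: Pale wooden U (bottom rail, two upright stiles, all 25 mm thick, 200 mm wide) standing upright, clamped immovably in the vise. Origin on the bench below its middle; y along its width to the left stile, x through its thickness, z up. Each stile end is 40 (y) x 25 (x) mm, level, 185 mm above the bench, centred on its bore; between the stiles a 120 mm wide, 95 mm deep opening.
- vise: Green steel bench vise with dark wooden jaws, fixed to the bench. Same origin and axes as the frame. It reaches 88 mm above the bench, 75 mm to each side (y), 145 mm to the front (-x, the screw's bar) and 70 mm to the back.
- hole_left (a point): Mouth centre of the dowel bore in the end face of the left (+y) stile, 185 mm above the bench. Bore 11.5 mm wide, straight down, 20 mm deep, 6 mm of wood around it. Axes as the frame's.
- hole_right (a point): The same for the right (-y) stile, 160 mm from the left bore.
- seat (a point): Point in the air midway between the two bore mouths, level with the stile ends; axes as the frame's. With the rail home, the rail's centre is 20 mm above this point, its length along this y axis, either way round.
- rail_center (a point): Centre of the loose top rail, a pale wooden bar 200 mm long (its y), 25 mm thick (its x), 40 mm high (its z, up), about 0.13 kg, standing on its narrow edge on the bench, bores downward. Two bores in its underside, 80 mm either side of the middle along y, centred in the thickness, each 11.5 mm wide and 22 mm deep. It goes on either way round.
- dowel_a_center (a point): Centre (half-way up) of a wooden dowel pin, 10 mm diameter, 40 mm long, ends chamfered 2 mm, 10 g, z along it. Upright and loose in an end bore (16 mm deep) of the dark block: 24 mm of it show above the block. Fully home in a stile its centre is level with the stile end and 20 mm show. The two dowels are alike; either fits either stile.
- dowel_b_center (a point): The other dowel, the same, in the bore at the block's other end, 90 mm from the first along the block's length.
- dowel_block: Dark wooden block 50 (x) x 150 (y) x 32 mm high, fixed to the bench, with a row of four bores along its y; dowels stand in the two end ones. Origin under its middle.
- glue_bottle: Yellow glue bottle with orange cap, 52 mm diameter, 140 mm tall, loose on the bench; origin at the centre of its foot. Leave it alone.
- try_square: Small try square lying flat: dark wooden stock 100 x 22 x 16 mm along x, centred on the origin, and a thin 22 mm wide steel blade reaching 161 mm to +y at x = 39 mm. Origin under the stock's middle. Leave it alone.
- mallet: Wooden mallet lying on the bench: head 60 x 100 x 56 mm, handle reaching 240 mm to its -y side. Origin under the head's middle. Leave it alone.
Not all that is in view belongs to the job. Leave any turquoise look-alike of the vise alone.

How it is judged:
On the way:
1. a dowel is fully home in each stile end, the rail not yet on ((((distance between dowel_a_center and hole_left below 0.005 m and angle between the z axis of dowel_a_center and the z axis of seat, either way round below 0.2 rad) and (distance between dowel_b_center and hole_right below 0.005 m and angle between the z axis of dowel_b_center and the z axis of seat, either way round below 0.2 rad)) or ((distance between dowel_b_center and hole_left below 0.005 m and angle between the z axis of dowel_b_center and the z axis of seat, either way round below 0.2 rad) and (distance between dowel_a_center and hole_right below 0.005 m and angle between the z axis of dowel_a_center and the z axis of seat, either way round below 0.2 rad))) and distance between rail_center and seat above 0.05 m), for 0.2 s.
At the end, for the whole second after the job is handed in: For the last second: a dowel in each stile bore (centre within 5 mm of its mouth, 0.2 rad of upright); rail closed on the stile ends (height within 2.5 mm, middle within 5 mm, along and level within 0.03 rad), still, pressed on the frame by over 5 N and touched by the fingers with over 5 N ((((distance between dowel_a_center and hole_left below 0.005 m and angle between the z axis of dowel_a_center and the z axis of seat, either way round below 0.2 rad) and (distance between dowel_b_center and hole_right below 0.005 m and angle between the z axis of dowel_b_center and the z axis of seat, either way round below 0.2 rad)) or ((distance between dowel_b_center and hole_left below 0.005 m and angle between the z axis of dowel_b_center and the z axis of seat, either way round below 0.2 rad) and (distance between dowel_a_center and hole_right below 0.005 m and angle between the z axis of dowel_a_center and the z axis of seat, either way round below 0.2 rad))) and z of rail_center in the frame of seat between 0.0175 and 0.0225 m and horizontal distance between rail_center and seat below 0.005 m and angle between the y axis of rail_center and the y axis of seat, either way round below 0.03 rad and angle between the z axis of rail_center and the z axis of seat, either way round below 0.03 rad and contact force between rail and frame above 5 N and contact force between the fingers and rail above 5 N and linear speed of rail below 0.01 m/s); the arm keeps its last pose, push and grip.
It fails at once if the glue bottle is disturbed (moved more than 30 mm) (distance of glue_bottle from where it was at the start of the episode above 0.03 m).
It fails at once if the try square is disturbed (moved more than 30 mm) (distance of try_square from where it was at the start of the episode above 0.03 m).
It fails at once if the mallet is disturbed (moved more than 30 mm) (distance of mallet from where it was at the start of the episode above 0.03 m).
It also fails if it takes over 72 s, if anything falls off the work surface, if the arm or the gripper's body presses on something with over 40 N, if the wrist force passes 120 N, or if a joint passes its speed limit or range.

## Working session

There is one attempt and no reset: what is moved stays moved. The work goes in short steps, Python scripts to look and compute and a tool call to move; the robot and the scene stay as the last step left them, time stands still between calls to the robot, and variables do not carry over. Pictures are saved under pics/ and viewed, and the job is handed in when it is done.

Besides the shell and the picture viewer there is one more tool, called after "Call:" as name(argument=value, ...) on one line, values as JSON. play_rows: Moves the arm, as the interface text tells. Its arguments: {"type":"object","properties":{"deltas":{"type":"array"},"grip":{"type":"number"}},"required":["deltas"]}

```bash
mkdir -p pics; python3 - <<'E'
from plant import status, grab_frame, camera_params, manip
import cv2
s=status.state()
print({k:(v if not hasattr(v,'round') else v) for k,v in s.items()}); print(manip.grip_point_offset)
for n in ["scene","top","wrist"]:
    p=camera_params(n); print(n,p["mtx"],p["world_from_camera"],[k for k in p])
    im,d=grab_frame(n); cv2.imwrite(f"pics/{n}0.png",im)
E
```

```text
{'time': 0.0, 'joint_pos': array([ 9.82988200e-01,  5.33631968e-02,  1.61425147e+00, -4.59618801e-06,
        1.47600780e+00, -1.18956547e-01]), 'joint_vel': array([ 0.00042371, -0.00145825, -0.00068233, -0.00162851, -0.001585  ,
       -0.00051384]), 'joint_efforts': array([ 2.56943449e-04, -3.93679726e+01, -3.70179105e+01, -2.88268507e-05,
        6.82799437e-03, -1.61444422e-05]), 'tool_pos': array([0.2820513 , 0.55705795, 0.2300845 ]), 'tool_rot': array([-3.49084918e-04,  2.32284186e-01,  9.72647432e-01, -9.52982608e-04]), 'contact_force': array([-0.77627848, -0.40984503, -0.50034707]), 'ft_torque': array([-0.05653916, -0.01656561, -0.01076486]), 'gripper_width': 1.0012532249554196}
0.0187
scene [[499.49336336   0.         321.4822374 ]
 [  0.         499.49336336 198.65677125]
 [  0.           0.           1.        ]] [[ 0.3870081  -0.61314385  0.68867943  1.301344  ]
 [ 0.92206203  0.25318376 -0.29274492 -0.2835175 ]
 [ 0.0051323   0.74829981  0.66334083  0.86947437]
 [ 0.          0.          0.          1.        ]] ['mtx', 'world_from_camera']
top [[449.62909753   0.         320.80764778]
 [  0.         449.62909753 197.62667753]
 [  0.           0.           1.        ]] [[-0.00627166  0.98665612 -0.16269715  0.38041538]
 [-0.99993497 -0.00773753 -0.00837771  0.0211092 ]
 [-0.00952479  0.16263402  0.98664049  1.13729435]
 [ 0.          0.          0.          1.        ]] ['mtx', 'world_from_camera']
wrist [[315.07727172   0.         317.51010133]
 [  0.         315.07727172 202.16169465]
 [  0.           0.           1.        ]] [[ 0.4523097  -0.85366602 -0.25820586  0.21600972]
 [ 0.89185982  0.4324799   0.13246582  0.59049136]
 [-0.00141272 -0.29019901  0.95696528  0.37263317]
 [ 0.          0.          0.          1.        ]] ['mtx', 'world_from_camera']
```

View pics/scene0.png

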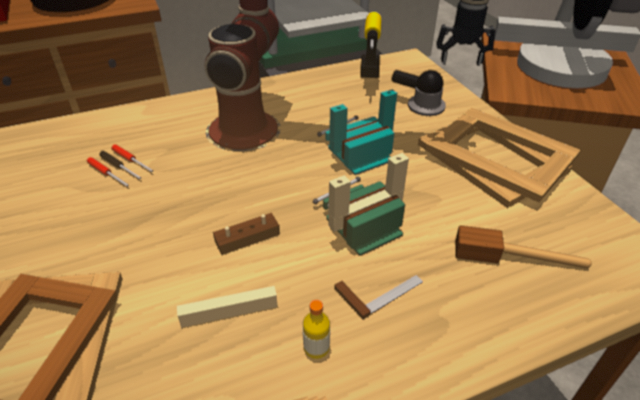

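View pics/top0.png

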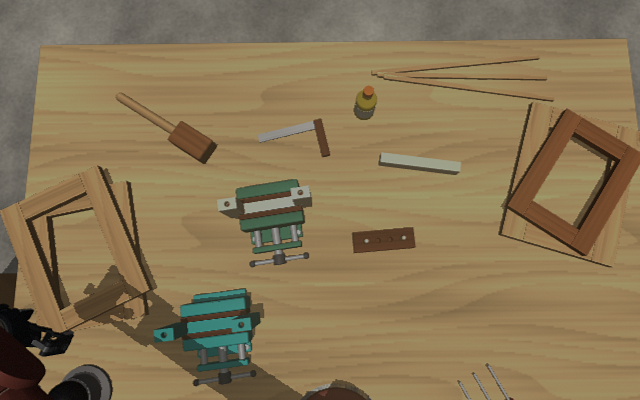

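View pics/wrist0.png

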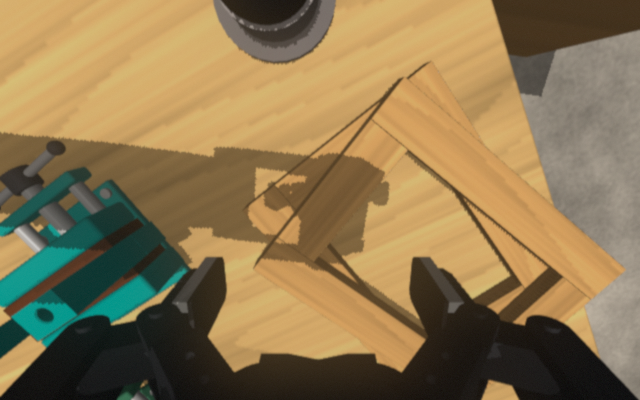

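The scene and top views agree. In the top view the green vise with the frame is at (272,215), with stile ends at (229,205) and (300,193). The block with its dowels is at (384,240), the rail at (420,163), the bottle at (366,103), the square at (300,135) and the mallet at (170,130). The turquoise look-alike is at (215,330).

```bash
cat > h.py <<'E'
from plant import status, grab_frame, camera_params, manip, boxes_of, outline_of
import cv2, numpy as np
def ray(cam,u,v,z,P=None):
    P=P or camera_params(cam); K=P["mtx"];T=np.array(P["world_from_camera"])
    d=np.array([(u-K[0,2])/K[0,0],-(v-K[1,2])/K[1,1],-1.]); w=T[:3,:3]@d; o=T[:3,3]
    return o+w*(z-o[2])/w[2]
def proj(cam,p,P=None):
    P=P or camera_params(cam); K=P["mtx"];T=np.linalg.inv(np.array(P["world_from_camera"]))
    c=T[:3,:3]@np.array(p)+T[:3,3]; return K[0,0]*c[0]/-c[2]+K[0,2], K[1,1]*-c[1]/-c[2]+K[1,2]
def cloud(cam,d,P=None):
    P=P or camera_params(cam); K=P["mtx"];T=np.array(P["world_from_camera"])
    v,u=np.mgrid[:d.shape[0],:d.shape[1]]
    c=np.stack([(u-K[0,2])/K[0,0]*d,-(v-K[1,2])/K[1,1]*d,-d],-1)
    return c@T[:3,:3].T+T[:3,3]
E
python3 - <<'E'
from h import *
np.set_printoptions(precision=4,suppress=True)
for cam in ["top","scene"]:
    im,d=grab_frame(cam); C=cloud(cam,d); np.save(f"c_{cam}.npy",C); cv2.imwrite(f"pics/{cam}1.png",im)
    for n in ["frame","rail_center","dowel_a_center","dowel_block"]:
        for o in outline_of(cam,n)[:3]:
            m=o["region"]&(d>0); P=C[m]
            print(cam,n,round(o["confidence"],2),np.round(o["box"]),m.sum(),P.mean(0),P[:,2].max())
            if n in("rail_center","dowel_block","dowel_a_center"):
                zt={"rail_center":.04,"dowel_block":.032,"dowel_a_center":.056}[n]
                Q=P[abs(P[:,2]-zt)<.008]
                if len(Q)>3:
                    r=cv2.minAreaRect((Q[:,:2]*1000).astype(np.float32)); print("   top",len(Q),Q.mean(0),r)
            if n=="frame":
                Q=P[abs(P[:,2]-.185)<.01]
                if len(Q)>9:
                    _,l,c=cv2.kmeans(Q[:,:2].astype(np.float32),2,None,(3,20,1e-6),5,0); print("  ends",c,Q[:,2].mean(),len(Q))
                    for k in (0,1): print(cv2.minAreaRect((Q[l[:,0]==k][:,:2]*1000).astype(np.float32)))
im=cv2.imread("pics/top1.png")
a=cv2.resize(im[170:275,205:320],None,fx=6,fy=6,interpolation=cv2.INTER_CUBIC); cv2.imwrite("pics/tz_frame.png",a)
a=cv2.resize(im[140:260,340:470],None,fx=5,fy=5,interpolation=cv2.INTER_CUBIC); cv2.imwrite("pics/tz_block.png",a)
E
```

```text
top frame 0.71 [215. 188. 311. 216.] 1174 [0.5354 0.1557 0.1304] 0.18785508983967947
  ends [[0.5254 0.2306]
 [0.5489 0.0753]] 0.1833060325140242 362
((525.4249877929688, 231.43951416015625), (23.59290885925293, 37.4194450378418), 7.735847473144531)
((550.0232543945312, 74.77891540527344), (24.86400604248047, 38.926353454589844), 7.548332214355469)
top frame 0.67 [156. 313. 262. 342.] 1440 [0.2658 0.2787 0.1315] 0.1885300060427747
  ends [[0.2751 0.1956]
 [0.2558 0.3536]] 0.18338938415236636 475
((274.7613220214844, 196.187744140625), (24.96617889404297, 40.401817321777344), 6.520680904388428)
((255.3974609375, 354.7694091796875), (25.192970275878906, 40.518577575683594), 7.681614875793457)
top rail_center 0.67 [381. 154. 456. 175.] 1072 [ 0.6482 -0.2157  0.0333] 0.04603958329432567
   top 815 [ 0.6507 -0.2172  0.0387] ((650.6594848632812, -217.8168182373047), (199.25112915039062, 27.279067993164062), 82.13046264648438)
top dowel_a_center 0.66 [218. 186. 312. 216.] 1357 [0.5354 0.1567 0.1282] 0.18785508983967947
   top 18 [0.5277 0.1426 0.0577] ((526.5055541992188, 150.55601501464844
[... 656 characters left out ...]
]] 0.18218354659263336 388
((528.149169921875, 234.72315979003906), (29.029075622558594, 41.6724739074707), 7.831772804260254)
((551.0291137695312, 77.04475402832031), (28.945152282714844, 42.94078063964844), 8.888174057006836)
scene rail_center 0.87 [176. 285. 276. 324.] 2023 [ 0.6586 -0.2192  0.0281] 0.043631309648487604
   top 1102 [ 0.6545 -0.2183  0.0379] ((653.035888671875, -215.61932373046875), (199.39605712890625, 28.571361541748047), 82.26551055908203)
scene dowel_block 0.65 [212. 214. 274. 253.] 1451 [ 0.4688 -0.1232  0.024 ] 0.04773772328977932
   top 965 [ 0.4633 -0.123   0.03  ] ((460.0283508300781, -120.11104583740234), (57.50132751464844, 149.6797332763672), 4.936083793640137)
```

View pics/tz_frame.png

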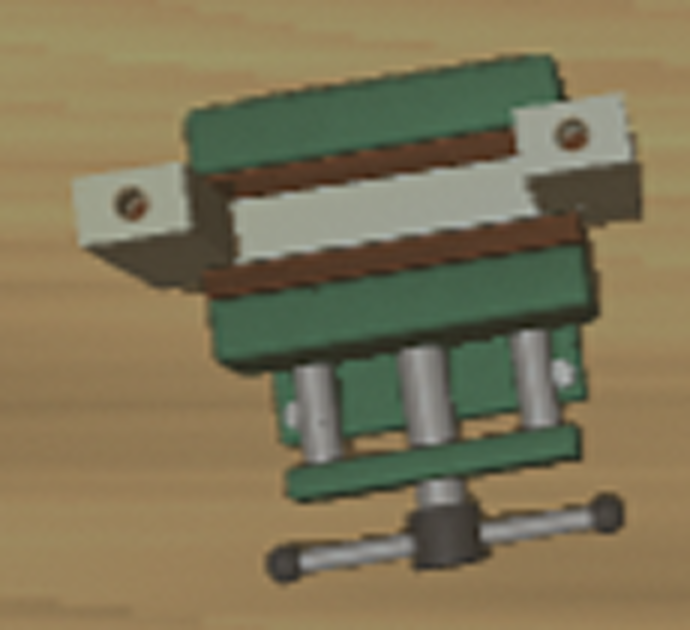

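View pics/tz_block.png

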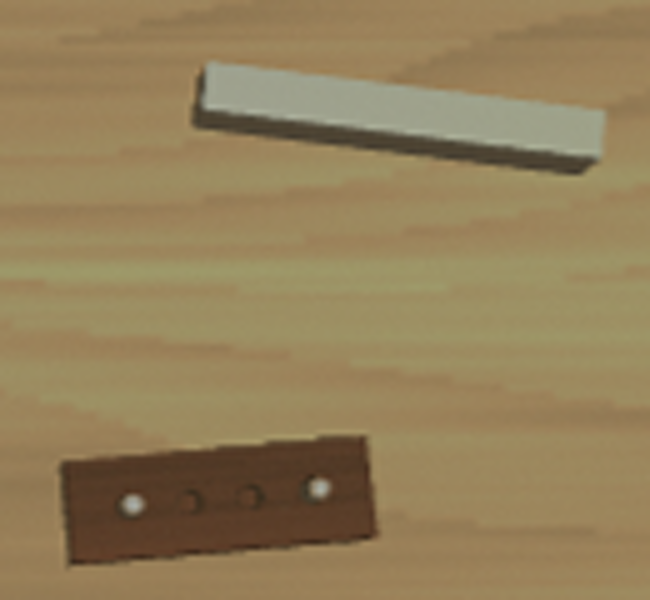

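```bash
python3 - <<'E'
from h import *
np.set_printoptions(precision=4,suppress=True)
for n,u,v,z in [("dA",366.2,240.6,.056),("dB",403.8,237.4,.056),("hL",226.7,203.8,.185),("hR",300.2,192.2,.185)]:
    print(n,ray("top",u,v,z))
E
```

```text
dA [ 0.4535 -0.0779  0.056 ]
dB [ 0.4605 -0.1681  0.056 ]
hL [0.5256 0.2312 0.185 ]
hR [0.5496 0.0735 0.185 ]
```

Call:
play_rows(deltas=[[[0.02,-0.06,0.05],-0.15],[[0.05,-0.12,0.07],-0.3],[[0.08,-0.18,0.07],-0.48],[[0.1,-0.24,0.07],-0.65],[[0.12,-0.3,0.07],-0.8]])

```text
time: 1.27
tool_pos: [0.3934, 0.2832, 0.3016]
tool_rot: [0.0, 0.595, 0.804, 0.001]
contact_force: [0.6, -1.0, 0.1]
gripper_width: 0.999
```

Call:
play_rows(deltas=[[[0.04,-0.01,-0.01],-0.05],[[0.08,-0.02,-0.02],-0.1],[[0.124,-0.027,-0.036],-0.15],[[0.124,-0.027,-0.036],-0.15],[[0.124,-0.027,-0.036],-0.15]], grip=0.3)

```text
time: 1.9
tool_pos: [0.5165, 0.2581, 0.2652]
tool_rot: [-0.0, 0.651, 0.759, -0.0]
contact_force: [-0.4, 0.3, 0.6]
gripper_width: 0.649
```

```bash
python3 - <<'E'
from h import *
np.set_printoptions(precision=4,suppress=True)
s=status.state();print(s["tool_pos"],s["tool_rot"])
P=camera_params("wrist");im,d=grab_frame("wrist");cv2.imwrite("pics/w1.png",im)
import pickle;pickle.dump((P,s),open("w1.pkl","wb"))
for p in ([.5256,.2312,.185],[.5496,.0735,.185],s["tool_pos"]): print(proj("wrist",p,P))
E
```

```text
[0.5165 0.2581 0.2652] [-0.0003  0.6513  0.7589 -0.0001]
(np.float64(324.2388204423321), np.float64(244.82418402222862))
(np.float64(323.03198714185174), np.float64(404.5270507696474))
(np.float64(317.875966136017), np.float64(260.69762882661684))
```

View pics/w1.png

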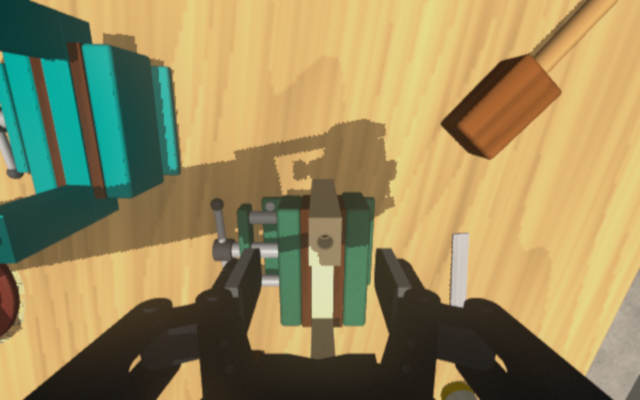

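```bash
python3 - <<'E'
from h import *
import pickle
np.set_printoptions(precision=4,suppress=True)
P,s=pickle.load(open("w1.pkl","rb"))
im=cv2.imread("pics/w1.png")
x0,y0=290,170
a=cv2.resize(im[y0:y0+100,x0:x0+70],None,fx=6,fy=6,interpolation=cv2.INTER_CUBIC); cv2.imwrite("pics/w1z.png",a)
g=cv2.cvtColor(im,cv2.COLOR_BGR2GRAY)[230:254,310:340].astype(float)
print(g.astype(int))
print(ray("wrist",324.5,241.8,.185,P))
E
```

```text
[[139 139 139 139 139 140 140 139 141 139 141 139 139 140 140 140 140 140
  139 140 141 141 141 140 140 140 141 140 141 141]
 [138 138 141 140 140 139 139 139 139 140 138 140 139 140 139 140 139 140
  141 140 139 139 139 140 140 140 141 140 140 141]
 [138 138 139 139 139 139 139 140 138 139 140 140 140 139 140 140 138 139
  139 139 140 141 141 140 140 140 140 141 141 142]
 [138 139 139 140 139 138 139 139 139 141 139 140 138 137 135 133 133 136
  139 139 140 140 140 139 140 141 141 140 140 139]
 [138 138 138 139 140 139 139 138 139 138 136 132 127 122 117 114 117 123
  130 135 139 139 140 139 141 141 141 141 140 140]
 [138 139 138 140 139 139 139 139 138 135 128 117 103  92  86  83  90 100
  113 124 133 137 139 140 142 140 140 141 140 141]
 [137 139 139 138 139 139 139 138 134 125 117 101  85  74  72  71  77  92
  109 115 121 131 138 140 140 141 140 140 140 140]
 [138 139 139 138 140 139 138 133 123 114 113 107  99  90  87  90  96 101
  110 105 104 116 130 139 140 139 141 142 140 140]
 [139 138 139 139 138 138 137 127 110  98 101 107 111 106 103 103 108 103
   98  91  90 102 120 134 
[... 1223 characters left out ...]

  113 121 128 133 137 140 139 139 140 140 140 139]
 [213 191 173 151 139 139 140 139 138 136 131 128 124 121 118 119 121 123
  127 132 136 138 139 139 141 139 140 140 139 140]
 [218 215 203 164 150 146 141 141 139 138 137 135 134 132 131 130 131 132
  135 138 139 141 140 141 140 139 141 140 140 140]
 [219 219 214 192 179 174 156 146 140 139 139 139 137 138 137 138 137 139
  139 139 140 138 138 139 139 140 140 139 139 140]
 [220 220 220 215 214 208 188 172 149 140 139 139 138 139 140 139 140 139
  139 139 139 140 140 139 139 140 140 139 140 140]
 [219 220 220 220 220 219 214 198 158 141 140 138 139 139 139 139 139 139
  139 140 139 139 139 139 139 140 140 140 140 139]]
[0.5254 0.2337 0.185 ]
```

View pics/w1z.png

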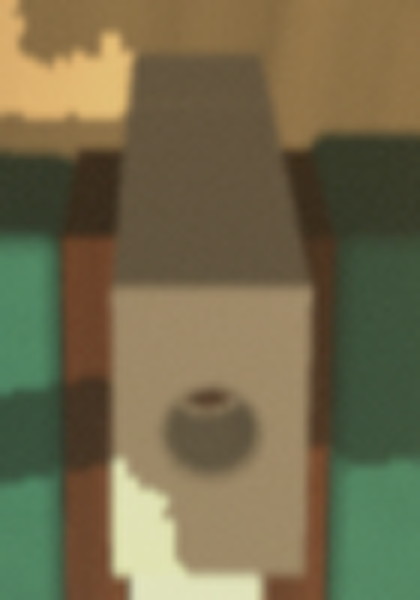

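The left hole shows at (324.8,241.6), within 3 px of the top camera's prediction. Next I look at the right hole from the same relative pose.

Call:
play_rows(deltas=[[[0.008,-0.05,0.0],0.0],[[0.016,-0.1,0.0],0.0],[[0.024,-0.158,0.0],0.0],[[0.024,-0.158,0.0],0.0],[[0.024,-0.158,0.0],0.0]])

```text
time: 2.58
tool_pos: [0.5405, 0.1007, 0.2661]
tool_rot: [0.0, 0.651, 0.759, 0.001]
contact_force: [-0.6, 0.3, 0.3]
gripper_width: 0.65
```

```bash
cat >> h.py <<'E'
def hole(im,u,v,r=12):
    """centre of dark blob near u,v"""
    g=cv2.cvtColor(im,cv2.COLOR_BGR2GRAY).astype(np.float32)
    u0,v0=int(round(u)),int(round(v)); w=cv2.resize(g[v0-r:v0+r+1,u0-r:u0+r+1],None,fx=8,fy=8,interpolation=cv2.INTER_CUBIC)
    return w,u0-r,v0-r
def snap(name):
    s=status.state();P=camera_params("wrist");im,d=grab_frame("wrist");cv2.imwrite(f"pics/{name}.png",im)
    import pickle;pickle.dump((P,s,d),open(name+".pkl","wb"));return s,P,im,d
E
python3 - <<'E'
from h import *
np.set_printoptions(precision=4,suppress=True)
s,P,im,d=snap("w2");print(s["tool_pos"],s["tool_rot"])
print(proj("wrist",[.5496,.0735+.0025,.185],P))
x0,y0=290,200
a=cv2.resize(im[y0:y0+80,x0:x0+80],None,fx=8,fy=8,interpolation=cv2.INTER_CUBIC); cv2.imwrite("pics/w2z.png",a)
E
```

```text
[0.5405 0.1007 0.2661] [0.0004 0.6512 0.7589 0.0008]
(np.float64(324.4118294488103), np.float64(241.81373710449833))
```

View pics/w2z.png

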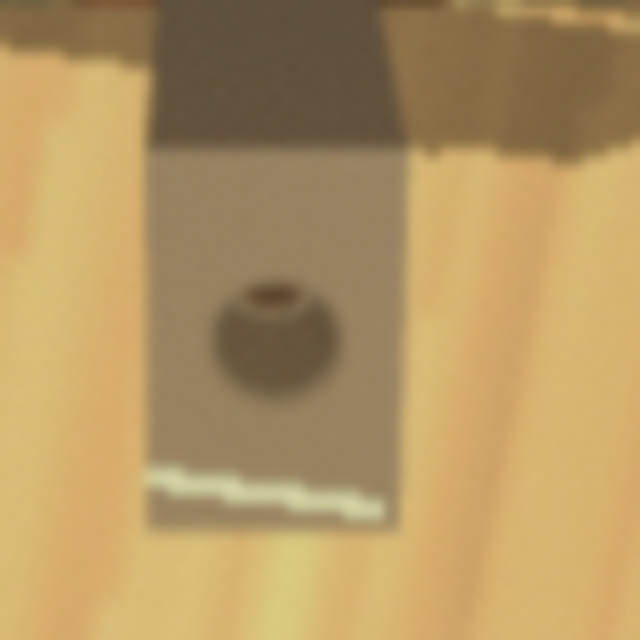

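The right hole is at (324.6,242.5). That gives a bore spacing of 160.1 mm, which matches, and a yaw of 0.151. Next, dowel A.

Call:
play_rows(deltas=[[[-0.03,-0.05,0.0],-0.02],[[-0.064,-0.1,0.0],-0.05],[[-0.096,-0.153,-0.03],-0.072],[[-0.096,-0.153,-0.08],-0.072],[[-0.096,-0.153,-0.13],-0.072]])

```text
time: 3.25
tool_pos: [0.4449, -0.0525, 0.1345]
tool_rot: [0.001, 0.678, 0.735, 0.001]
contact_force: [0.8, -0.3, 0.2]
gripper_width: 0.65
```

Call:
play_rows(deltas=[[[0,0,0],0],[[0,0,0],0]])

```text
time: 3.5
tool_pos: [0.4461, -0.0524, 0.1372]
tool_rot: [0.001, 0.678, 0.735, 0.001]
contact_force: [0.1, 0.5, 0.2]
gripper_width: 0.651
```

```bash
python3 - <<'E'
from h import *
np.set_printoptions(precision=4,suppress=True)
s,P,im,d=snap("w3");print(s["tool_pos"],s["tool_rot"])
for q in ([.4535,-.0754,.056],[.4605,-.1656,.056]):print(proj("wrist",q,P))
x0,y0=280,190
a=cv2.resize(im[y0:y0+90,x0:x0+90],None,fx=7,fy=7,interpolation=cv2.INTER_CUBIC); cv2.imwrite("pics/w3z.png",a)
E
```

```text
[ 0.4461 -0.0524  0.1372] [0.0012 0.6775 0.7355 0.0006]
(np.float64(324.5637010358163), np.float64(238.77170138383468))
(np.float64(323.4597671463812), np.float64(336.71707292175597))
```

View pics/w3z.png

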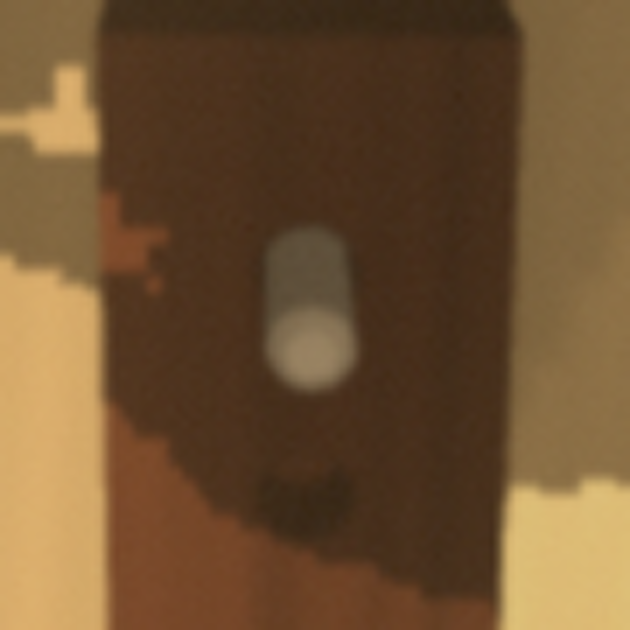

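View pics/w3.png

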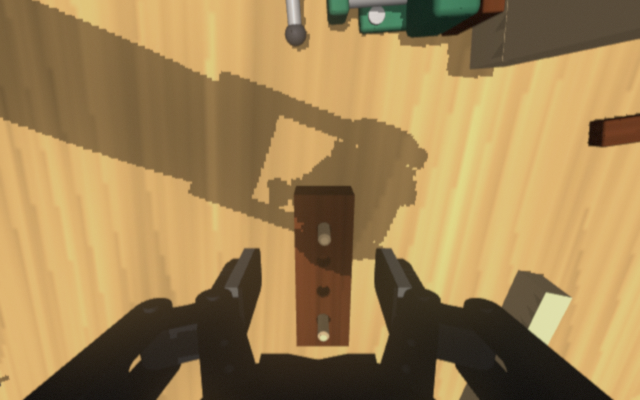

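The dowel top is at (324,239.4), within 1 px of the prediction. The wrist and top cameras differ only by a constant of about 2.5 mm in y. Descending to grip.

Call:
play_rows(deltas=[[[0.0072,-0.0246,-0.02],0],[[0.0072,-0.0246,-0.05],0],[[0.0072,-0.0246,-0.075],0],[[0.0072,-0.0246,-0.096],0],[[0.0072,-0.0246,-0.096],0]])

```text
time: 4.18
tool_pos: [0.4527, -0.0775, 0.0399]
tool_rot: [0.0, 0.678, 0.735, 0.0]
contact_force: [0.1, 0.2, 0.5]
gripper_width: 0.654
```

Call:
play_rows(deltas=[[[0,0,0],0],[[0,0,0],0],[[0,0,0],0],[[0,0,0],0]], grip=-1)

```text
time: 4.68
tool_pos: [0.4532, -0.078, 0.0405]
tool_rot: [0.001, 0.678, 0.735, 0.001]
contact_force: [-1.4, 0.9, 6.9]
gripper_width: 0.083
```

```bash
python3 - <<'E'
from h import *
s,P,im,d=snap("w4");print(s["tool_pos"],s["tool_rot"],s["gripper_width"],s["contact_force"])
E
```

```text
[ 0.45321179 -0.07797601  0.04052788] [1.18272995e-03 6.78259449e-01 7.34821364e-01 5.33289108e-04] 0.08258305766237699 [-1.39541151  0.85103397  6.88112137]
```

View pics/w4.png

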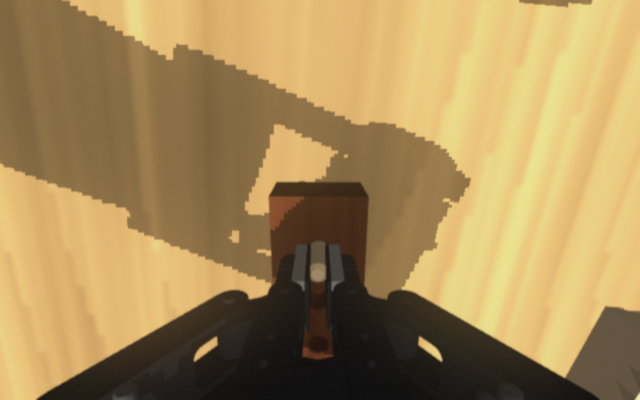

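Call:
play_rows(deltas=[[[0,0,0.02],0],[[0,0,0.04],0],[[0,0,0.09],0],[[0,0,0.14],0],[[0,0,0.2],0]])

```text
time: 5.35
tool_pos: [0.4511, -0.0773, 0.2395]
tool_rot: [-0.001, 0.678, 0.735, -0.0]
contact_force: [0.3, -1.1, -0.4]
gripper_width: 0.082
```

```bash
python3 - <<'E'
from h import *
s,P,im,d=snap("w5");print(s["tool_pos"],s["tool_rot"],s["gripper_width"],s["contact_force"])
a=cv2.resize(im[200:300,260:380],None,fx=6,fy=6,interpolation=cv2.INTER_CUBIC); cv2.imwrite("pics/w5z.png",a)
im,d=grab_frame("scene");cv2.imwrite("pics/s5.png",cv2.resize(im[100:300,150:400],None,fx=3,fy=3))
E
```

```text
[ 0.45107026 -0.07730751  0.2395023 ] [-9.93208079e-04  6.78276761e-01  7.34805717e-01 -4.55270372e-04] 0.08210388131151039 [ 0.28872421 -1.09780525 -0.4113135 ]
```

View pics/w5z.png

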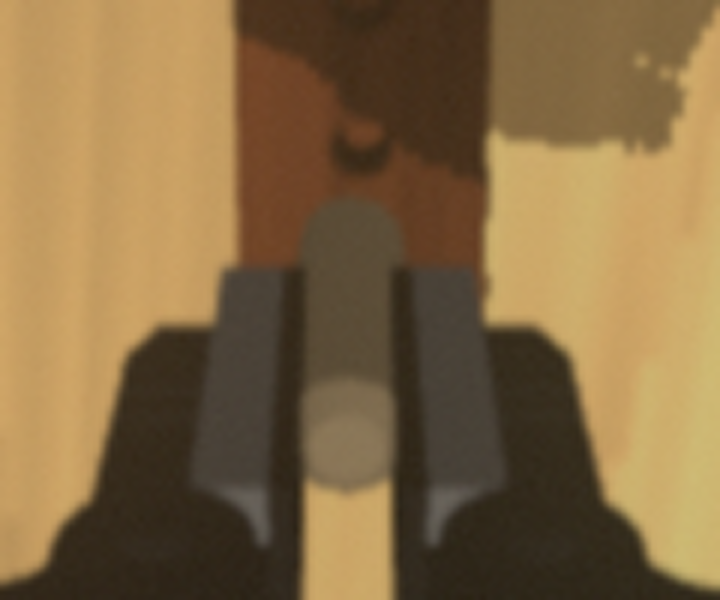

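View pics/s5.png

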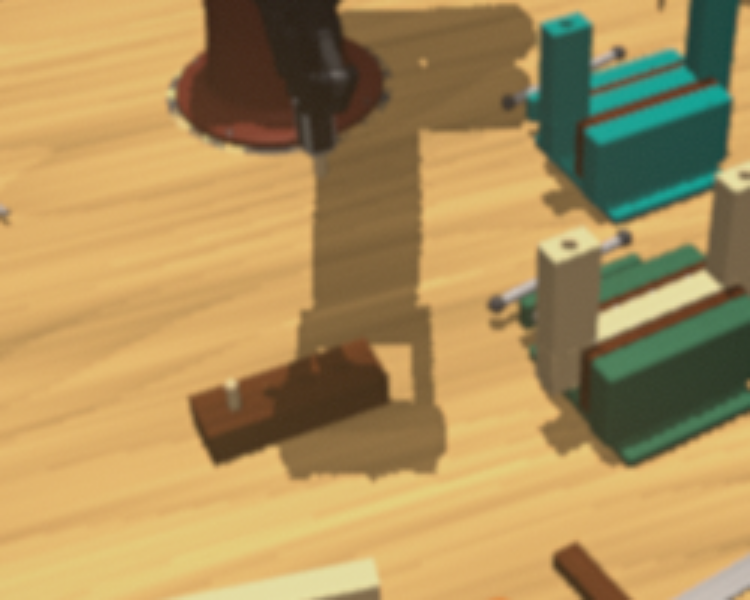

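The dowel is held upright and the other one is undisturbed. Going to the left stile.

Call:
play_rows(deltas=[[[0.01,0.05,0.03],0.02],[[0.024,0.105,0.03],0.04],[[0.038,0.16,0.03],0.069],[[0.052,0.215,0.03],0.069],[[0.064,0.27,0.03],0.069]])

```text
time: 6.08
tool_pos: [0.516, 0.1942, 0.2684]
tool_rot: [-0.0, 0.652, 0.758, -0.0]
contact_force: [0.4, -0.2, -0.0]
gripper_width: 0.077
```

```bash
python3 -c "
from h import *
s=status.state();print(s['tool_pos'],s['tool_rot'])"
```

```text
[0.5160248  0.19422989 0.26835111] [-2.15610633e-05  6.52469622e-01  7.57814845e-01 -2.29167689e-04]
```

Call:
play_rows(deltas=[[[0.009,0.0375,0],0],[[0.009,0.0375,-0.02],0],[[0.009,0.0375,-0.042],0],[[0.009,0.0375,-0.042],0],[[0.009,0.0375,-0.042],0]])

```text
time: 6.7
tool_pos: [0.525, 0.2289, 0.2269]
tool_rot: [-0.0, 0.653, 0.757, -0.0]
contact_force: [0.5, -0.2, 0.1]
gripper_width: 0.08
```

```bash
python3 - <<'E'
from h import *
s,P,im,d=snap("w6");print(s["tool_pos"],s["tool_rot"],s["gripper_width"],s["contact_force"])
a=cv2.resize(im[190:320,250:390],None,fx=5,fy=5,interpolation=cv2.INTER_CUBIC); cv2.imwrite("pics/w6z.png",a)
for q in ([.5256,.2339,.185],[.5497,.0756,.185]): print(proj("wrist",q,P))
E
```

```text
[0.52501965 0.22891231 0.22690735] [-4.17752576e-05  6.53070410e-01  7.57297180e-01 -1.35800072e-04] 0.0796137059601301 [ 0.48180765 -0.17565461  0.14720377]
(np.float64(319.9194288651969), np.float64(222.2378742041962))
(np.float64(320.3094062904326), np.float64(417.15073128992026))
```

View pics/w6z.png

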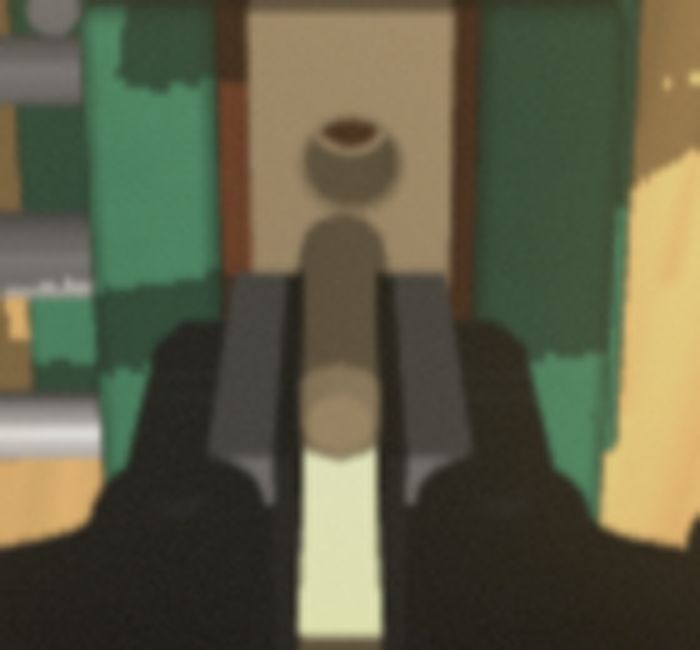

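```bash
python3 - <<'E'
from h import *
import pickle
P,s,d=pickle.load(open("w6.pkl","rb"))
t=s["tool_pos"]
for dy in (.001,.0022,.003):
  for r,z in((.003,-.0205),(.004,-.0195),(.005,-.0185)):
    print(dy,r,proj("wrist",[t[0]-.15*(dy+r)*1,t[1]+dy+r,t[2]+z],P))
  print("top near", proj("wrist",[t[0],t[1]+dy-.003,t[2]+.0195],P),proj("wrist",[t[0],t[1]+dy,t[2]+.0195],P))
E
```

```text
0.001 0.003 (np.float64(317.8395509819542), np.float64(237.03638153988805))
0.001 0.004 (np.float64(317.8379728710077), np.float64(236.06561742746436))
0.001 0.005 (np.float64(317.83637203412815), np.float64(235.08087361346702))
top near (np.float64(317.25897539582303), np.float64(285.3645611662358)) (np.float64(318.2549349228631), np.float64(279.43375204173765))
0.0022 0.003 (np.float64(317.83606873827216), np.float64(235.02536078420636))
0.0022 0.004 (np.float64(317.83446249853006), np.float64(234.03823224213681))
0.0022 0.005 (np.float64(317.8328330807682), np.float64(233.0368594474062))
top near (np.float64(317.6558807041115), np.float64(283.00104180621184)) (np.float64(318.656790044422), np.float64(277.0407571890737))
0.003 0.003 (np.float64(317.8337394802336), np.float64(233.68019752497807))
0.003 0.004 (np.float64(317.8321143691313), np.float64(232.68209046900415))
0.003 0.005 (np.float64(317.8304657758787), np.float64(231.6695611992565))
top near (np.float64(317.92157716823357), np.float64(281.41885400542344)) (np.float64(318.92580691250515), np.float64(275.43879681563055))
```

Call:
play_rows(deltas=[[[0.0008,0.0025,0],0],[[0.0008,0.0025,-0.01],0],[[0.0008,0.0025,-0.019],0],[[0.0008,0.0025,-0.019],0],[[0.0008,0.0025,-0.019],0]])

```text
time: 7.38
tool_pos: [0.5258, 0.2324, 0.2079]
tool_rot: [-0.0, 0.653, 0.758, -0.0]
contact_force: [0.8, -0.2, -0.3]
gripper_width: 0.081
```

```bash
python3 - <<'E'
from h import *
s,P,im,d=snap("w7");print(s["tool_pos"],s["tool_rot"],s["gripper_width"],s["contact_force"])
a=cv2.resize(im[190:320,250:390],None,fx=5,fy=5,interpolation=cv2.INTER_CUBIC); cv2.imwrite("pics/w7z.png",a)
E
```

```text
[0.5257605  0.23238698 0.20785554] [-9.95701587e-05  6.52510960e-01  7.57779263e-01 -1.64205119e-04] 0.08093276506123773 [ 0.78862767 -0.18951116 -0.27328944]
```

View pics/w7z.png

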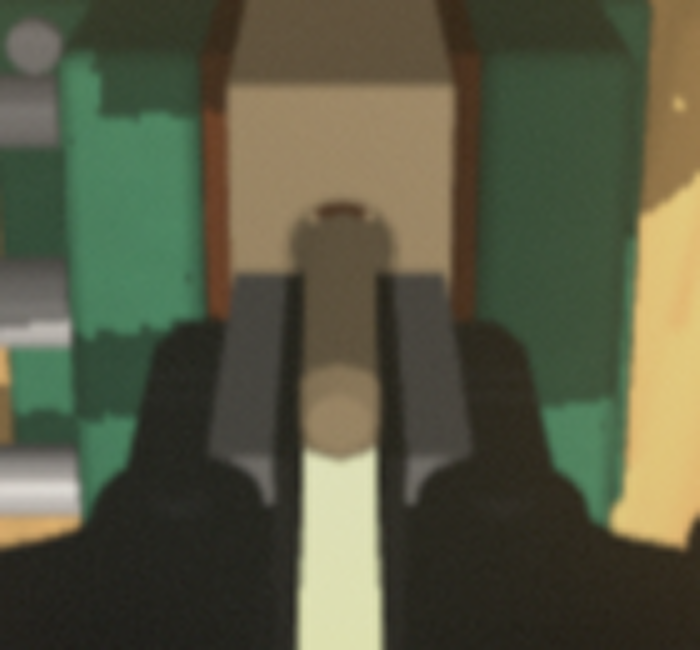

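Call:
play_rows(deltas=[[[0,-0.0006,-0.003],0],[[0,-0.0006,-0.006],0],[[0,-0.0006,-0.009],0]])

```text
time: 7.8
tool_pos: [0.5258, 0.2318, 0.1988]
tool_rot: [-0.0, 0.653, 0.758, -0.0]
contact_force: [0.4, -0.5, -0.8]
gripper_width: 0.087
```

Call:
play_rows(deltas=[[[0,0,-0.004],0],[[0,0,-0.008],0],[[0,0,-0.0115],0],[[0,0,-0.0115],0]])

```text
time: 8.3
tool_pos: [0.5263, 0.232, 0.1895]
tool_rot: [0.0, 0.652, 0.758, 0.001]
contact_force: [-2.5, -0.8, 6.7]
gripper_width: 0.082
```

Call:
play_rows(deltas=[[[0,0,0.001],0],[[0,0,0.001],0],[[0,0,0.001],0]], grip=-0.4)

```text
time: 8.68
tool_pos: [0.5256, 0.2317, 0.188]
tool_rot: [-0.0, 0.653, 0.758, -0.0]
contact_force: [0.4, 0.5, -0.6]
gripper_width: 0.298
```

Call:
play_rows(deltas=[[[0,0,0.02],0],[[0,0,0.045],0],[[0,0.0,0.06],0],[[0,0.02,0.075],0],[[0,0.025,0.075],0]])

```text
time: 9.3
tool_pos: [0.5264, 0.2585, 0.2654]
tool_rot: [0.001, 0.652, 0.758, 0.001]
contact_force: [-0.6, 0.2, -0.5]
gripper_width: 0.301
```

```bash
python3 - <<'E'
from h import *
s,P,im,d=snap("w8");print(s["tool_pos"],s["tool_rot"],s["gripper_width"],s["contact_force"])
a=cv2.resize(im[190:320,250:390],None,fx=5,fy=5,interpolation=cv2.INTER_CUBIC); cv2.imwrite("pics/w8z.png",a)
im,d2=grab_frame("scene");cv2.imwrite("pics/s8.png",cv2.resize(im[140:240,310:430],None,fx=6,fy=6,interpolation=cv2.INTER_CUBIC))
C=cloud("wrist",d,P)
print(C[225:265:2,318:330:2,2].round(4))
E
```

```text
[0.52636207 0.25849364 0.26535114] [5.73469915e-04 6.51978651e-01 7.58235947e-01 1.32621453e-03] 0.300681461375305 [-0.63993671  0.18293122 -0.53615398]
[[0.1853 0.1852 0.1851 0.1839 0.1838 0.0882]
 [0.1853 0.1841 0.1855 0.1844 0.1852 0.0891]
 [0.1831 0.1844 0.1848 0.1853 0.1855 0.0884]
 [0.1845 0.1845 0.1853 0.184  0.1848 0.0874]
 [0.1859 0.1843 0.1858 0.1857 0.1852 0.0875]
 [0.1845 0.1858 0.1857 0.1853 0.1845 0.088 ]
 [0.1848 0.1837 0.1863 0.1866 0.1854 0.0873]
 [0.1853 0.1854 0.1851 0.1857 0.1846 0.088 ]
 [0.1889 0.183  0.1862 0.184  0.1852 0.0872]
 [0.191  0.1856 0.1838 0.1853 0.1843 0.0867]
 [0.1945 0.1854 0.184  0.1842 0.1841 0.0869]
 [0.1986 0.1856 0.1848 0.1848 0.185  0.0877]
 [0.2022 0.1846 0.1838 0.1853 0.1857 0.0875]
 [0.2029 0.185  0.1835 0.1845 0.1853 0.0869]
 [0.2027 0.1845 0.185  0.1854 0.1848 0.0878]
 [0.1842 0.1849 0.184  0.185  0.1845 0.0883]
 [0.1849 0.1856 0.1861 0.1843 0.1847 0.0872]
 [0.1845 0.1854 0.1849 0.1855 0.1842 0.0878]
 [0.1859 0.1836 0.1851 0.1851 0.1846 0.0876]
 [0.1846 0.1842 0.1845 0.1854 0.1851 0.0875]]
```

View pics/w8z.png

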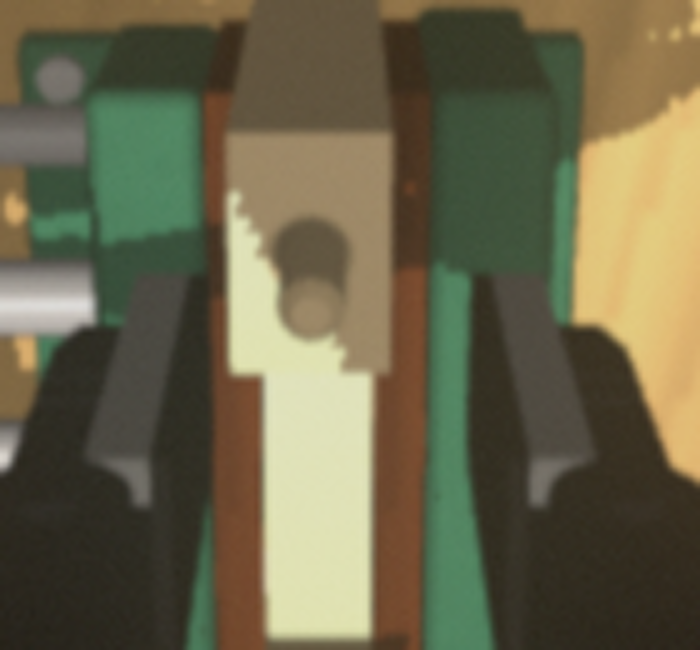

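View pics/s8.png

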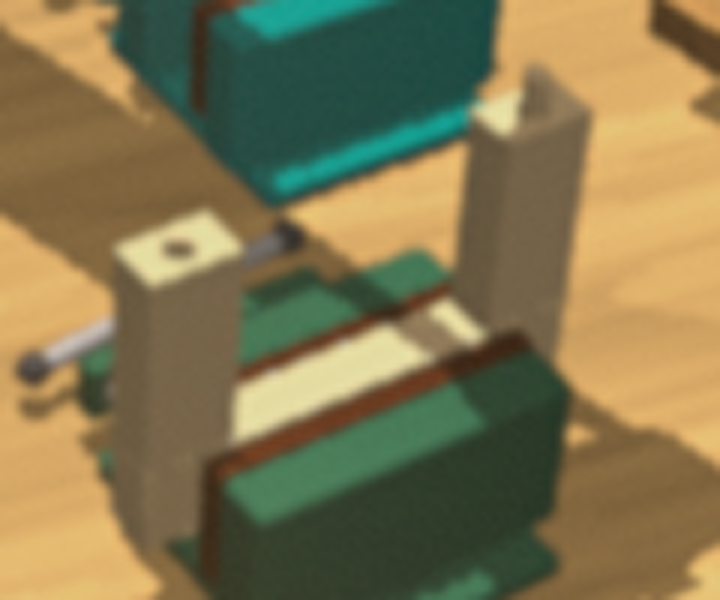

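```bash
python3 - <<'E'
from h import *
import pickle
P,s,d=pickle.load(open("w8.pkl","rb"))
C=cloud("wrist",d,P); print(C[245:260,305:320,2].round(4)); print(ray("wrist",312.2,251.5,.205,P))
E
```

```text
[[0.1846 0.1977 0.1987 0.2003 0.2013 0.2015 0.201  0.2024 0.2015 0.2003
  0.2006 0.1993 0.1972 0.1945 0.185 ]
 [0.1853 0.1976 0.2012 0.2016 0.202  0.2034 0.2031 0.2038 0.2024 0.2024
  0.2019 0.2017 0.1999 0.1984 0.1848]
 [0.1839 0.2002 0.2006 0.2027 0.2036 0.2034 0.203  0.204  0.204  0.2026
  0.2029 0.2027 0.2017 0.1986 0.1849]
 [0.184  0.2022 0.2029 0.2033 0.2038 0.2056 0.2059 0.2048 0.2039 0.2048
  0.2041 0.2029 0.2024 0.1999 0.1855]
 [0.1848 0.2027 0.2025 0.2046 0.2043 0.2044 0.2051 0.2051 0.2032 0.2042
  0.2041 0.2033 0.2033 0.2022 0.1848]
 [0.2    0.2026 0.2032 0.2038 0.2049 0.2046 0.204  0.2055 0.2047 0.2053
  0.2038 0.2048 0.2029 0.203  0.1852]
 [0.2023 0.2038 0.2039 0.2044 0.2057 0.2044 0.2041 0.2053 0.2055 0.2051
  0.2046 0.2036 0.2042 0.2029 0.1844]
 [0.2022 0.2042 0.2039 0.2053 0.2053 0.2045 0.2043 0.2039 0.2051 0.2049
  0.2048 0.2051 0.2043 0.2027 0.1848]
 [0.1861 0.2038 0.2049 0.2048 0.2052 0.2055 0.2046 0.2045 0.2043 0.2059
  0.2042 0.2059 0.2039 0.2027 0.1847]
 [0.1844 0.2035 0.2036 0.2054 0.2056 0.2041 0.205  0.2049 0.2044 0.2047
  0.2059 0.2044 0.2037 0.2032 0.1852]
 [0.1846 0.2029 0.2043 0.2059 0.2047 0.2057 0.2053 0.2058 0.2059 0.2046
  0.2039 0.2044 0.2039 0.1842 0.1843]
 [0.1844 0.1853 0.2032 0.204  0.2049 0.2047 0.2052 0.2038 0.2037 0.2059
  0.2028 0.2037 0.1845 0.1841 0.1853]
 [0.1859 0.1851 0.1858 0.2022 0.2036 0.2044 0.2037 0.2055 0.2044 0.2045
  0.2043 0.1847 0.1844 0.1849 0.1848]
 [0.1842 0.1852 0.1855 0.185  0.1843 0.1859 0.2031 0.2037 0.1852 0.1847
  0.1851 0.1858 0.1846 0.1847 0.1855]
 [0.1857 0.1836 0.1849 0.185  0.1853 0.1839 0.1853 0.184  0.1846 0.1842
  0.1851 0.1848 0.1854 0.1845 0.1856]]
[0.52621843 0.23419592 0.205     ]
```

Dowel A's top measures 0.205, so it is fully home. Now dowel B.

Call:
play_rows(deltas=[[[-0.01,-0.06,0.0],-0.02],[[-0.02,-0.12,0.0],-0.04],[[-0.03,-0.18,0.0],-0.072],[[-0.04,-0.24,0.0],-0.072],[[-0.05,-0.3,0.0],-0.072]], grip=0.1)

```text
time: 10.02
tool_pos: [0.4747, -0.0448, 0.2623]
tool_rot: [-0.001, 0.679, 0.734, -0.001]
contact_force: [0.7, -0.0, -0.4]
gripper_width: 0.547
```

Call:
play_rows(deltas=[[[-0.008,-0.06,0.0],0],[[-0.016,-0.122,-0.03],0],[[-0.016,-0.126,-0.08],0],[[-0.016,-0.126,-0.13],0],[[-0.016,-0.126,-0.13],0]])

```text
time: 10.65
tool_pos: [0.4559, -0.1674, 0.1278]
tool_rot: [-0.006, 0.68, 0.734, -0.002]
contact_force: [0.2, -0.6, -0.1]
gripper_width: 0.547
```

```bash
python3 - <<'E'
from h import *
s,P,im,d=snap("w9");print(s["tool_pos"],s["tool_rot"],s["gripper_width"],s["contact_force"])
print(proj("wrist",[.4602,-.1655,.056],P))
a=cv2.resize(im[190:320,250:390],None,fx=5,fy=5,interpolation=cv2.INTER_CUBIC); cv2.imwrite("pics/w9z.png",a)
E
```

```text
[ 0.45586716 -0.16737904  0.1277809 ] [-0.00588636  0.67956109  0.73359371 -0.00153428] 0.5472564190091989 [ 0.18135215 -0.63980564 -0.06078894]
(np.float64(324.97659311347627), np.float64(212.53969008923937))
```

View pics/w9z.png

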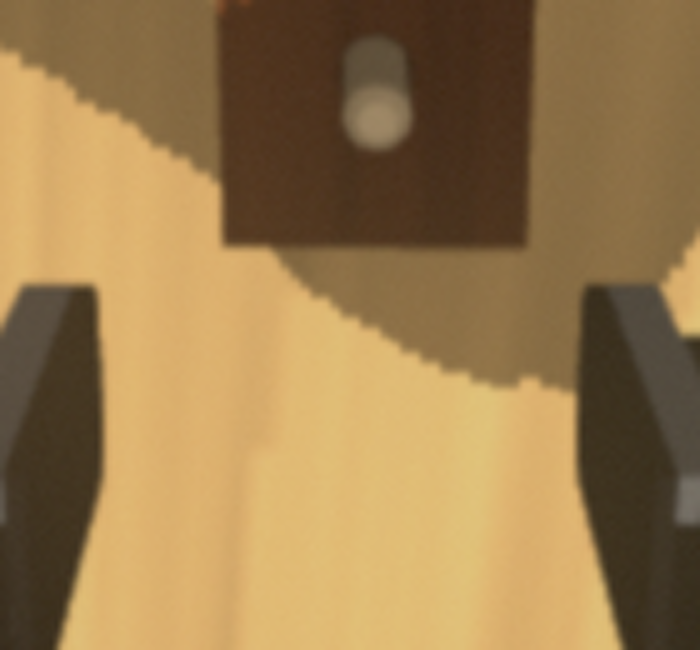

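Call:
play_rows(deltas=[[[0.002,0,-0.01],0],[[0.002,0,-0.03],0],[[0.002,0,-0.05],0],[[0.002,0,-0.06],0],[[0.002,0,-0.06],0]])

```text
time: 11.32
tool_pos: [0.4623, -0.1692, 0.074]
tool_rot: [0.0, 0.679, 0.734, 0.0]
contact_force: [0.3, -0.3, 0.3]
gripper_width: 0.547
```

```bash
python3 -c "
from h import *
s=status.state();print(s['tool_pos'],s['tool_rot'])"
```

```text
[ 0.46225454 -0.16919862  0.07401024] [2.70016968e-04 6.79205854e-01 7.33947773e-01 4.50922016e-05]
```

Call:
play_rows(deltas=[[[-0.002,0.0012,-0.02],0],[[-0.002,0.0012,-0.033],0],[[-0.002,0.0012,-0.033],0],[[-0.002,0.0012,-0.033],0]])

```text
time: 11.82
tool_pos: [0.4604, -0.1683, 0.0413]
tool_rot: [0.001, 0.679, 0.734, 0.0]
contact_force: [-0.9, 0.4, 1.2]
gripper_width: 0.549
```

Call:
play_rows(deltas=[[[0,0,0],0],[[0,0,0],0],[[0,0,0],0],[[0,0,0],0]], grip=-1)

```text
time: 12.32
tool_pos: [0.4603, -0.1682, 0.0411]
tool_rot: [0.0, 0.679, 0.734, 0.0]
contact_force: [0.1, 0.5, 3.6]
gripper_width: 0.08
```

Call:
play_rows(deltas=[[[0,0,0.02],0],[[0,0,0.04],0],[[0,0,0.1],0],[[0,0,0.16],0],[[0,0.0,0.22],0]])

```text
time: 12.95
tool_pos: [0.4594, -0.1678, 0.262]
tool_rot: [-0.0, 0.679, 0.734, -0.0]
contact_force: [1.2, -0.2, 0.8]
gripper_width: 0.08
```

Call:
play_rows(deltas=[[[0.02,0.055,0],0.02],[[0.04,0.11,0],0.05],[[0.06,0.165,0],0.071],[[0.08,0.22,0],0.071],[[0.0895,0.241,0],0.071]])

```text
time: 13.58
tool_pos: [0.5495, 0.0759, 0.2599]
tool_rot: [-0.0, 0.652, 0.759, -0.0]
contact_force: [-0.3, -0.7, -1.2]
gripper_width: 0.083
```

```bash
python3 -c "
from h import *
s=status.state();print(s['tool_pos'],s['tool_rot'],s['gripper_width'])"
```

```text
[0.5494545  0.0758505  0.25988214] [-4.88791649e-04  6.51646446e-01  7.58522679e-01 -1.29748969e-04] 0.08315745668001716
```

Call:
play_rows(deltas=[[[0,0,-0.02],0],[[0,0,-0.04],0],[[0,0,-0.05],0],[[0,0,-0.05],0],[[0,0,-0.05],0]])

```text
time: 14.2
tool_pos: [0.5493, 0.0723, 0.2107]
tool_rot: [0.0, 0.653, 0.757, -0.0]
contact_force: [0.2, 0.0, -0.1]
gripper_width: 0.082
```

```bash
python3 - <<'E'
from h import *
s,P,im,d=snap("w10");print(s["tool_pos"],s["tool_rot"],s["gripper_width"],s["contact_force"])
a=cv2.resize(im[190:320,250:390],None,fx=5,fy=5,interpolation=cv2.INTER_CUBIC); cv2.imwrite("pics/w10z.png",a)
print(proj("wrist",[.5497,.0756,.185],P))
E
```

```text
[0.54925966 0.07232804 0.21070996] [ 1.07777487e-04  6.53227696e-01  7.57161495e-01 -1.90274035e-04] 0.08168575196280851 [ 0.2157747   0.03818388 -0.07076113]
(np.float64(319.38698592715855), np.float64(234.7946906954336))
```

View pics/w10z.png

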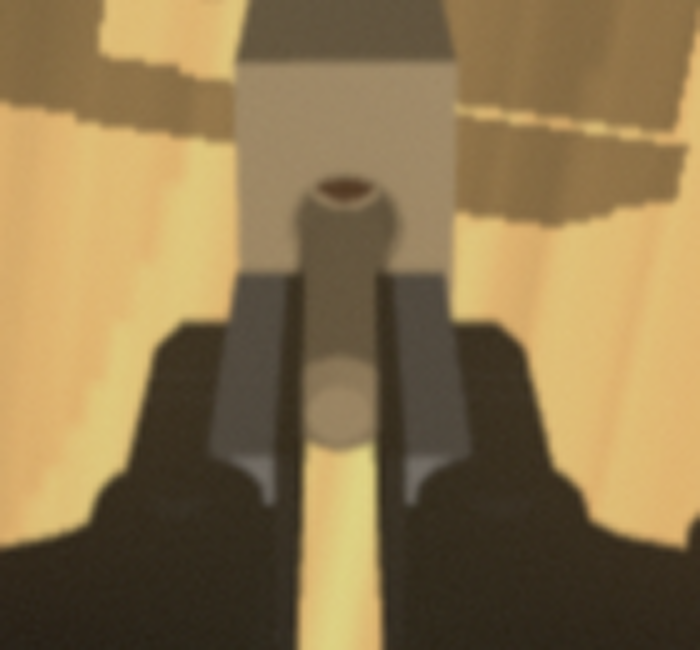

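Call:
play_rows(deltas=[[[0.0006,0.0008,-0.001],0],[[0.0006,0.0008,-0.004],0],[[0.0006,0.0008,-0.007],0],[[0.0006,0.0008,-0.01],0],[[0.0006,0.0008,-0.013],0]])

```text
time: 14.88
tool_pos: [0.5499, 0.0738, 0.1972]
tool_rot: [-0.0, 0.653, 0.757, -0.0]
contact_force: [-0.1, 0.1, -0.2]
gripper_width: 0.08
```

Call:
play_rows(deltas=[[[0,-0.0004,-0.003],0],[[0,-0.0004,-0.006],0],[[0,-0.0004,-0.009],0],[[0,-0.0004,-0.009],0]])

```text
time: 15.38
tool_pos: [0.5504, 0.0734, 0.1901]
tool_rot: [0.0, 0.653, 0.757, 0.0]
contact_force: [-1.4, -0.2, 5.5]
gripper_width: 0.081
```

Call:
play_rows(deltas=[[[0,0,0.0],0],[[0,0,0.0],0],[[0,0,0.0],0]], grip=-0.4)

```text
time: 15.75
tool_pos: [0.5498, 0.0734, 0.1881]
tool_rot: [-0.0, 0.653, 0.757, -0.0]
contact_force: [-0.3, 0.9, -1.4]
gripper_width: 0.302
```

Call:
play_rows(deltas=[[[0,0,0.02],0],[[0,0,0.045],0],[[0,0.0,0.06],0],[[0,0.02,0.075],0],[[0,0.025,0.075],0]])

```text
time: 16.38
tool_pos: [0.5506, 0.0999, 0.2654]
tool_rot: [0.001, 0.652, 0.758, 0.001]
contact_force: [-0.3, -0.9, -0.9]
gripper_width: 0.3
```

```bash
python3 - <<'E'
from h import *
s,P,im,d=snap("w11");print(s["tool_pos"],s["tool_rot"],s["gripper_width"],s["contact_force"])
a=cv2.resize(im[190:320,250:390],None,fx=5,fy=5,interpolation=cv2.INTER_CUBIC); cv2.imwrite("pics/w11z.png",a)
C=cloud("wrist",d,P); u,v=map(int,proj("wrist",[.55,.0758,.205],P)); print(u,v); print(np.median(C[v-2:v+3,u-2:u+3,2]))
E
```

```text
[0.55055602 0.09992971 0.26538421] [0.00092181 0.65230927 0.75795152 0.00112578] 0.3003633652002735 [-0.2913723  -0.90089776 -0.92751445]
311 251
0.2046467405623504
```

View pics/w11z.png

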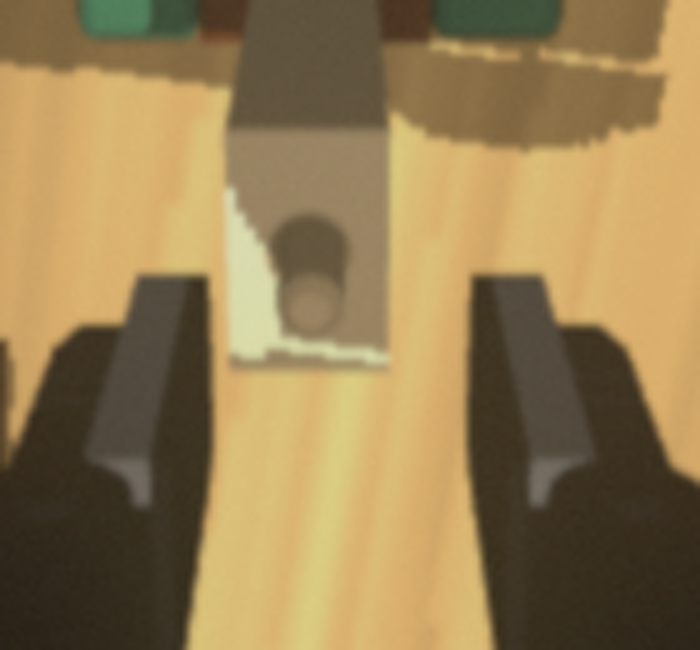

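Both dowels are home, with tops at 0.205. Now the rail.

Call:
play_rows(deltas=[[[0.018,-0.056,0.0],-0.06],[[0.036,-0.112,0.0],-0.12],[[0.054,-0.168,0.0],-0.18],[[0.072,-0.224,0.0],-0.24],[[0.09,-0.28,0.0],-0.289]], grip=0.2)

```text
time: 17.05
tool_pos: [0.6399, -0.183, 0.2619]
tool_rot: [-0.001, 0.756, 0.655, -0.001]
contact_force: [0.1, 0.6, 1.0]
gripper_width: 0.597
```

Call:
play_rows(deltas=[[[0.01,-0.035,-0.02],0],[[0.01,-0.035,-0.055],0],[[0.01,-0.035,-0.055],0],[[0.01,-0.035,-0.055],0]])

```text
time: 17.55
tool_pos: [0.6501, -0.2161, 0.2089]
tool_rot: [-0.0, 0.755, 0.656, -0.0]
contact_force: [0.6, 0.8, 0.2]
gripper_width: 0.599
```

```bash
python3 - <<'E'
from h import *
np.set_printoptions(precision=4,suppress=True)
s,P,im,d=snap("w12");print(s["tool_pos"],s["tool_rot"],s["gripper_width"],s["contact_force"])
q=s["tool_rot"];print("ang",2*np.arctan2(q[2],q[1])-np.pi/2)
C=cloud("wrist",d,P)
for o in outline_of("wrist","rail_center")[:2]:
    m=o["region"]&(d>0)&(abs(C[...,2]-.04)<.006); Q=C[m]; print(o["confidence"],o["box"],Q.mean(0),cv2.minAreaRect((Q[:,:2]*1000).astype(np.float32)))
E
```

```text
[ 0.6501 -0.2161  0.2089] [-0.0001  0.7549  0.6558 -0.0001] 0.5993705809729339 [0.5513 0.7511 0.2131]
ang -0.14023713998829246
0.65 [306.1, 79.3, 333.6, 273.5] [ 0.6513 -0.2094  0.0399] ((650.0155639648438, -218.42691040039062), (199.56680297851562, 24.88418197631836), 82.00420379638672)
```

View pics/w12.png

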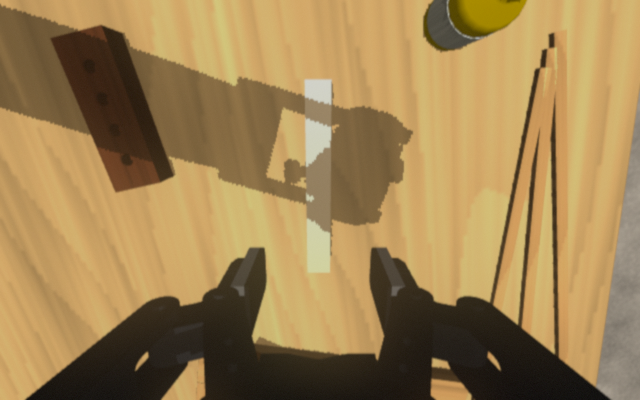

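```bash
python3 - <<'E'
from h import *
import pickle
np.set_printoptions(precision=4,suppress=True)
P,s,d=pickle.load(open("w12.pkl","rb")); im=cv2.imread("pics/w12.png"); g=cv2.cvtColor(im,cv2.COLOR_BGR2GRAY).astype(int)
print(g[74:86,312:326:3].T); print(g[266:278,310:328:4].T)
for r in (120,180,220,250,265): print(r, g[r,298:340])
E
```

```text
[[176 174 175 175 181 194 205 208 210 208 208 209]
 [176 174 175 176 182 194 205 209 209 208 208 209]
 [176 176 177 177 182 194 205 209 209 208 208 209]
 [173 173 174 174 179 194 205 209 210 209 209 209]
 [169 170 171 171 177 191 205 209 209 209 208 209]]
[[204 204 203 204 203 202 196 189 187 185 187 187]
 [203 204 203 204 204 202 196 187 183 184 185 186]
 [204 203 203 203 202 202 194 183 178 180 179 179]
 [204 204 203 203 203 203 193 181 177 178 178 176]
 [204 203 204 203 203 202 193 181 176 178 176 177]]
120 [175 174 174 174 173 174 178 192 200 204 206 198 178 169 168 164 148 138
 140 142 140 136 135 134 134 135 134 135 135 136 135 135 130 116 105 103
 104 105 105 103 105 104]
180 [118 122 141 170 180 169 138 126 129 130 130 130 131 130 131 131 130 130
 130 129 129 130 130 131 130 131 130 130 131 129 130 127 121 107 102 100
 101  99  99  98  97  99]
220 [178 180 181 182 180 181 179 180 187 199 202 196 185 152 139 144 153 139
 129 129 130 129 130 129 130 130 129 130 130 130 129 128 118 123 153 156
 143 138 133 120 114 113]
250 [179 179 179 180 180 183 184 184 188 197 202 205 204 204 204 204 204 204
 203 205 203 205 204 204 203 204 204 204 204 204 203 191 157 158 167 172
 172 172 173 173 174 175]
265 [176 175 176 176 178 178 180 183 187 197 203 203 204 203 203 203 204 204
 203 203 203 203 203 204 204 205 204 204 205 204 204 198 180 171 169 168
 165 161 161 160 160 161]
```

```bash
python3 - <<'E'
from h import *
import pickle
np.set_printoptions(precision=4,suppress=True)
P,s,d=pickle.load(open("w12.pkl","rb"))
a=ray("wrist",317.6,79,.04,P);b=ray("wrist",318.3,272.8,.04,P)
print(a,b,(a+b)/2,np.linalg.norm(a-b),np.arctan2(-(a-b)[0],(a-b)[1]))
E
```

```text
[ 0.6638 -0.1188  0.04  ] [ 0.6364 -0.3175  0.04  ] [ 0.6501 -0.2182  0.04  ] 0.2005769472511287 -0.13684674970750252
```

```bash
python3 - <<'E'
from h import *
np.set_printoptions(precision=4,suppress=True)
im=cv2.imread("pics/top1.png")
a=cv2.resize(im[145:180,372:412],None,fx=12,fy=12,interpolation=cv2.INTER_CUBIC)
b=cv2.resize(im[145:180,430:470],None,fx=12,fy=12,interpolation=cv2.INTER_CUBIC)
c=np.vstack([a,b]);cv2.imwrite("pics/tz_rail.png",c[:, :][:840]); print(c.shape)
cv2.imwrite("pics/tra.png",a);cv2.imwrite("pics/trb.png",b)
E
```

```text
(840, 480, 3)
```

View pics/tra.png

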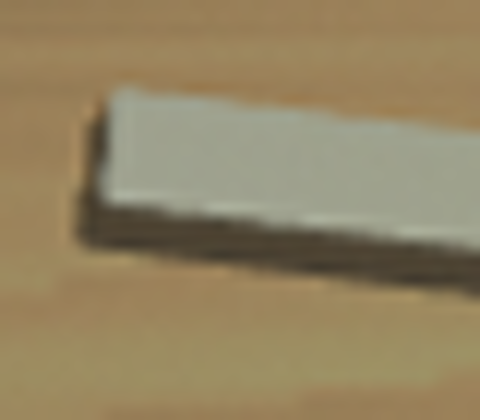

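View pics/trb.png

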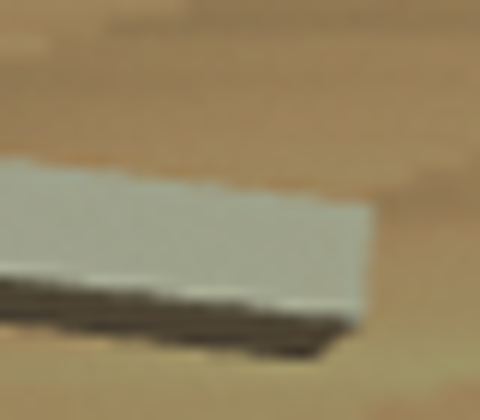

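```bash
python3 - <<'E'
from h import *
np.set_printoptions(precision=4,suppress=True)
f=lambda u,v,ox:ray("top",(u+.5)/12-.5+ox,(v+.5)/12-.5+145,.04)
p=[f(112,88,372),f(104,203,372),f(373,203,430),f(364,318,430)]
for q in p:print(q)
c=np.mean(p,0);print(c,np.linalg.norm(p[0]-p[1]),np.linalg.norm(p[0]-p[2]),np.linalg.norm(p[1]-p[3]))
l=(p[0]+p[1])/2-(p[2]+p[3])/2;print(np.arctan2(-l[0],l[1]))
E
```

```text
[ 0.6767 -0.1212  0.04  ]
[ 0.652  -0.1189  0.04  ]
[ 0.6502 -0.3196  0.04  ]
[ 0.6257 -0.3163  0.04  ]
[ 0.6511 -0.219   0.04  ] 0.024822640180123957 0.2001103223163008 0.1991952020350842
-0.13227441518408556
```

Call:
play_rows(deltas=[[[0.0003,-0.0034,-0.05],0.004],[[0.0003,-0.0034,-0.1],0.004],[[0.0003,-0.0034,-0.15],0.004],[[0.0003,-0.0034,-0.18],0.004],[[0.0003,-0.0034,-0.185],0.004]])

```text
time: 18.27
tool_pos: [0.6493, -0.2191, 0.022]
tool_rot: [-0.001, 0.754, 0.657, -0.001]
contact_force: [-0.5, -0.1, 0.2]
gripper_width: 0.597
```

Call:
play_rows(deltas=[[[0,0,-0.006],0],[[0,0,-0.012],0],[[0,0,-0.018],0],[[0,0,-0.018],0]])

```text
time: 18.77
tool_pos: [0.65, -0.2199, 0.0053]
tool_rot: [-0.0, 0.754, 0.657, -0.0]
contact_force: [-0.2, -0.2, 0.6]
gripper_width: 0.599
```

Call:
play_rows(deltas=[[[0,0,0.001],0],[[0,0,0.001],0],[[0,0,0.001],0],[[0,0,0.001],0]], grip=-1)

```text
time: 19.27
tool_pos: [0.6508, -0.2202, 0.0072]
tool_rot: [0.001, 0.754, 0.657, 0.0]
contact_force: [-0.1, -0.1, 2.6]
gripper_width: 0.285
```

Call:
play_rows(deltas=[[[0,0,0.02],0],[[0,0,0.05],0],[[0,0,0.1],0],[[0,0,0.16],0],[[0,0,0.21],0]])

```text
time: 19.9
tool_pos: [0.6502, -0.22, 0.2201]
tool_rot: [0.001, 0.754, 0.657, 0.0]
contact_force: [0.5, -0.2, -0.6]
gripper_width: 0.284
```

```bash
python3 - <<'E'
from h import *
s,P,im,d=snap("w13");print(s["tool_pos"],s["tool_rot"],s["gripper_width"],s["contact_force"],s["ft_torque"])
im,d2=grab_frame("scene");cv2.imwrite("pics/s13.png",im)
E
```

```text
[ 0.65024559 -0.21999225  0.22012168] [9.24402740e-04 7.53840919e-01 6.57056196e-01 4.11376849e-04] 0.2844218668782484 [ 0.50120781 -0.15404858 -0.5635266 ] [-0.09435801 -0.0265419  -0.01947624]
```

View pics/w13.png

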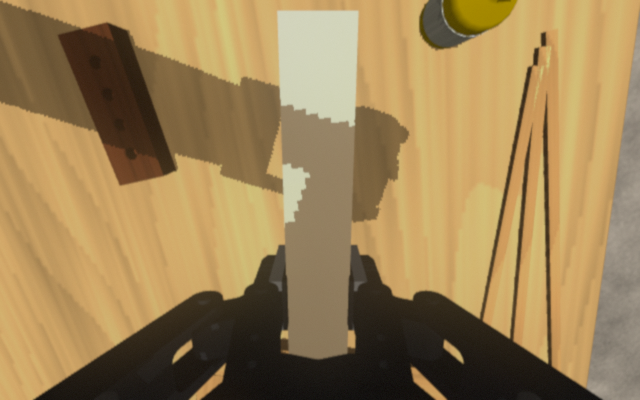

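View pics/s13.png

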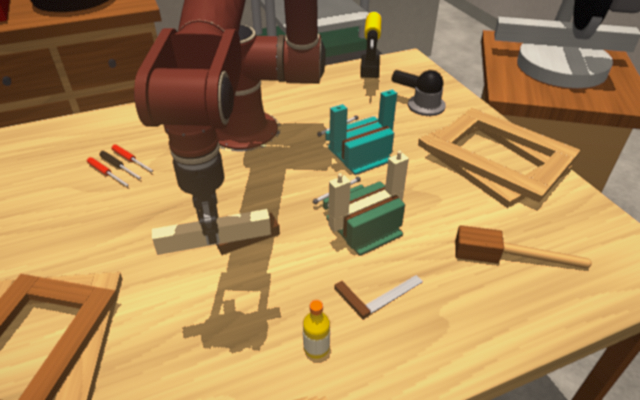

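The rail is held level. The far end is at row 10 and the near end at about row 355. Carrying it over the frame.

Call:
play_rows(deltas=[[[-0.01,0.035,0.04],0.04],[[-0.026,0.087,0.05],0.1],[[-0.042,0.14,0.05],0.16],[[-0.058,0.192,0.05],0.22],[[-0.074,0.245,0.05],0.288]])

```text
time: 20.62
tool_pos: [0.5748, 0.0266, 0.2659]
tool_rot: [-0.001, 0.651, 0.759, -0.0]
contact_force: [-0.5, 0.3, -2.3]
gripper_width: 0.28
```

```bash
python3 -c "
from h import *
s=status.state();print(s['tool_pos'],s['tool_rot'],s['gripper_width'])
q=s['tool_rot'];print(2*np.arctan2(q[2],q[1])-np.pi/2)"
```

```text
[0.57484421 0.02660473 0.26594844] [-5.02247515e-04  6.51055642e-01  7.59029794e-01 -2.63968987e-04] 0.2798718741003653
0.15284727713130986
```

Call:
play_rows(deltas=[[[-0.013,0.045,0],0],[[-0.027,0.09,0],0],[[-0.0385,0.127,0],0],[[-0.0385,0.127,-0.01],0],[[-0.0385,0.127,-0.02],0]])

```text
time: 21.25
tool_pos: [0.5374, 0.1516, 0.2454]
tool_rot: [-0.0, 0.652, 0.758, -0.001]
contact_force: [0.5, 0.5, -1.6]
gripper_width: 0.287
```

Call:
play_rows(deltas=[[[0,0,0],0],[[0,0,0],0]])

```text
time: 21.5
tool_pos: [0.538, 0.1511, 0.2463]
tool_rot: [-0.0, 0.652, 0.758, -0.0]
contact_force: [0.2, -0.9, -1.3]
gripper_width: 0.286
```

```bash
python3 - <<'E'
from h import *
s,P,im,d=snap("w14");print(s["tool_pos"],s["tool_rot"],s["gripper_width"],s["contact_force"],s["ft_torque"])
q=s['tool_rot'];print(2*np.arctan2(q[2],q[1])-np.pi/2)
im,d2=grab_frame("scene");cv2.imwrite("pics/s14.png",im);cv2.imwrite("pics/s14z.png",cv2.resize(im[110:240,310:430],None,fx=6,fy=6,interpolation=cv2.INTER_CUBIC)[:600])
im,d2=grab_frame("top");cv2.imwrite("pics/t14.png",im);cv2.imwrite("pics/t14z.png",cv2.resize(im[165:235,205:325],None,fx=6,fy=6,interpolation=cv2.INTER_CUBIC))
E
```

```text
[0.53797002 0.15107286 0.24632021] [-1.20520757e-04  6.52348331e-01  7.57919255e-01 -2.08809385e-04] 0.2855544045110307 [ 0.15182852 -0.89768211 -1.25966665] [ 0.02367416 -0.02402642  0.04031985]
0.14943885050117012
```

View pics/s14z.png

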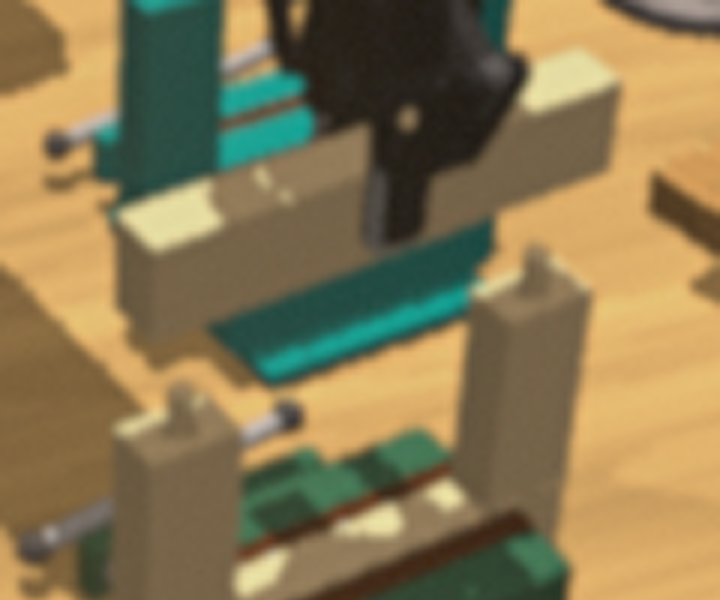

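View pics/t14z.png

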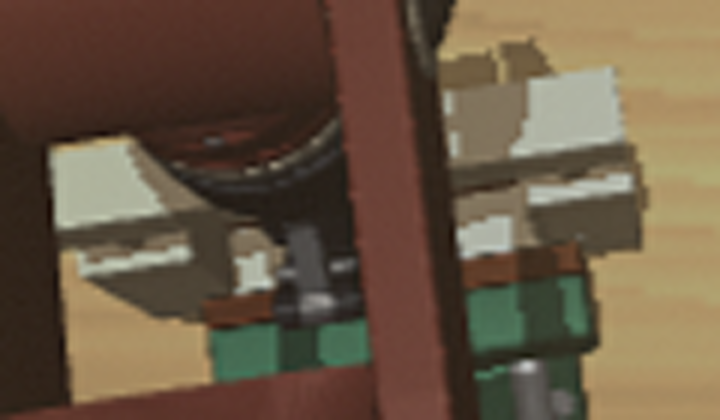

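View pics/w14.png

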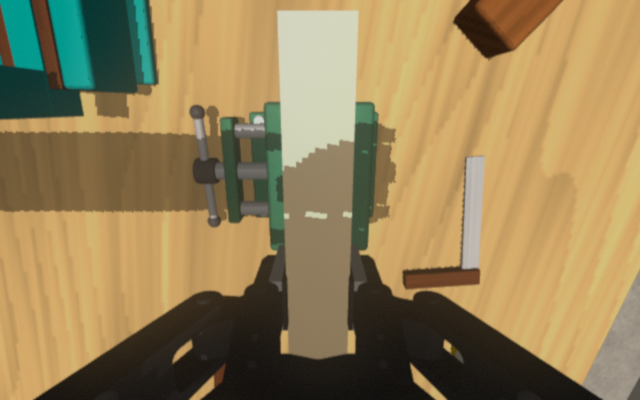

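```bash
python3 - <<'E'
from h import *
import pickle
np.set_printoptions(precision=4,suppress=True)
f=lambda u,v,ox,oy,z:ray("top",(u+.5)/6-.5+ox,(v+.5)/6-.5+oy,z)
def rep(p):
    l=(p[0]+p[1])/2;r=(p[2]+p[3])/2;print(l,r,(l+r)/2,np.linalg.norm(l-r),np.arctan2(-(l-r)[0],(l-r)[1]))
rep([f(72,182,205,170,.185),f(82,248,205,170,.185),f(625,95,205,170,.185),f(636,160,205,170,.185)])
for z in (.280,):
  rep([f(47,148,205,165,z),f(60,228,205,165,z),f(614,68,205,165,z),f(630,145,205,165,z)])
P,s,d=pickle.load(open("w14.pkl","rb"))
C=cloud("wrist",d,P);print("rail top z far",np.median(C[15:60,300:335,2]),"mid",np.median(C[200:240,300:335,2]),"near",np.median(C[320:345,305:335,2]))
a=ray("wrist",318,10.5,.2803,P);b=ray("wrist",318,356,.2803,P);print(a,b,(a+b)/2,np.linalg.norm(a-b))
P2,s2,d2=pickle.load(open("w13.pkl","rb"));C=cloud("wrist",d2,P2);print(np.median(C[15:60,300:335,2]),s2["tool_pos"])
E
```

```text
[0.5223 0.2511 0.185 ] [0.5525 0.0531 0.185 ] [0.5374 0.1521 0.185 ] 0.20031354326468317 0.1513648591568618
[0.5268 0.2364 0.28  ] [0.5521 0.0526 0.28  ] [0.5395 0.1445 0.28  ] 0.18547780369095884 0.13698854359365875
rail top z far 0.2790411652134833 mid 0.2789951195036998 near 0.27898294644436533
[0.5229 0.2517 0.2803] [0.542  0.1244 0.2803] [0.5324 0.1881 0.2803] 0.12870990621231607
0.2528277834423174 [ 0.6502 -0.22    0.2201]
```

Call:
play_rows(deltas=[[[0,0.001,-0.01],0.0015],[[0,0.001,-0.02],0.0015],[[0,0.001,-0.03],0.0015],[[0,0.001,-0.03],0.0015],[[0,0.001,-0.03],0.0015]])

```text
time: 22.28
tool_pos: [0.5378, 0.153, 0.2166]
tool_rot: [0.0, 0.651, 0.759, 0.0]
contact_force: [-0.4, 0.0, -0.8]
gripper_width: 0.282
```

```bash
python3 - <<'E'
from h import *
s=status.state();print(s["tool_pos"],s["contact_force"],s["ft_torque"])
im,d2=grab_frame("scene");cv2.imwrite("pics/s15z.png",cv2.resize(im[120:220,310:430],None,fx=6,fy=6,interpolation=cv2.INTER_CUBIC)[:600])
im,d2=grab_frame("top");cv2.imwrite("pics/t15z.png",cv2.resize(im[165:235,265:325],None,fx=10,fy=8,interpolation=cv2.INTER_CUBIC))
E
```

```text
[0.53781068 0.15304173 0.21658661] [-0.37072057  0.04937649 -0.82588031] [-0.02993535  0.01210131  0.02993914]
```

View pics/s15z.png

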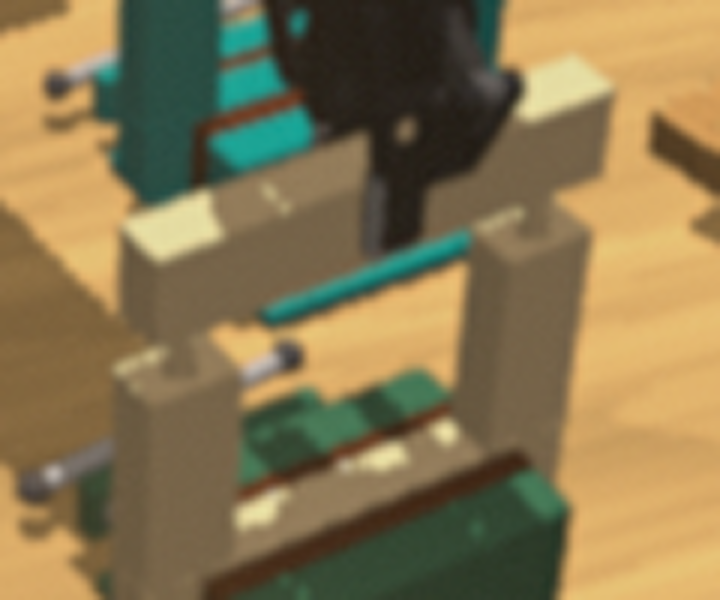

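Call:
play_rows(deltas=[[[0,-0.0007,-0.002],0],[[0,-0.0007,-0.004],0],[[0,-0.0007,-0.006],0],[[0,-0.0007,-0.008],0]])

```text
time: 22.88
tool_pos: [0.5377, 0.1523, 0.2083]
tool_rot: [-0.0, 0.651, 0.759, -0.0]
contact_force: [0.4, 0.7, -1.6]
gripper_width: 0.285
```

Call:
play_rows(deltas=[[[0,0,-0.003],0],[[0,0,-0.006],0],[[0,0,-0.009],0],[[0,0,-0.012],0],[[0,0,-0.012],0]])

```text
time: 23.5
tool_pos: [0.5375, 0.1523, 0.1961]
tool_rot: [-0.0, 0.651, 0.759, -0.0]
contact_force: [-0.2, -0.3, -0.4]
gripper_width: 0.286
```

Call:
play_rows(deltas=[[[0,0,-0.002],0],[[0,0,-0.004],0],[[0,0,-0.005],0],[[0,0,-0.005],0]])

```text
time: 24.0
tool_pos: [0.5379, 0.1523, 0.1922]
tool_rot: [0.0, 0.651, 0.759, 0.0]
contact_force: [-1.6, -0.0, 2.5]
gripper_width: 0.286
```

Call:
play_rows(deltas=[[[0,0,-0.001],0],[[0,0,-0.002],0],[[0,0,-0.003],0],[[0,0,-0.003],0]])

```text
time: 24.5
tool_pos: [0.5379, 0.1523, 0.1921]
tool_rot: [0.0, 0.651, 0.759, 0.0]
contact_force: [-9.5, -2.0, 15.0]
gripper_width: 0.285
```

Call:
play_rows(deltas=[[[-0.001,0,-0.0005],0],[[-0.001,0,-0.001],0],[[-0.001,0,-0.001],0],[[-0.001,0,-0.001],0]])

```text
time: 25.0
tool_pos: [0.5379, 0.1523, 0.1921]
tool_rot: [0.001, 0.651, 0.759, 0.001]
contact_force: [-5.9, -2.3, 16.2]
gripper_width: 0.29
```

Call:
play_rows(deltas=[[[0,0,0],0],[[0,0,0],0],[[0,0,0],0],[[0,0,0],0]])

```text
time: 25.5
tool_pos: [0.5378, 0.1523, 0.1921]
tool_rot: [0.001, 0.651, 0.759, 0.001]
contact_force: [-6.5, -1.9, 15.3]
gripper_width: 0.284
```

```bash
python3 - <<'E'
from h import *
s,P,im,d=snap("w16");print(s["tool_pos"],s["tool_rot"],s["contact_force"],s["ft_torque"],s["joint_vel"])
C=cloud("wrist",d,P);print("rail top z far",np.median(C[15:60,300:335,2]),"mid",np.median(C[200:240,300:335,2]),"near",np.median(C[320:345,305:335,2]))
q=s['tool_rot'];print(2*np.arctan2(q[2],q[1])-np.pi/2)
im,d2=grab_frame("scene");cv2.imwrite("pics/s16z.png",cv2.resize(im[120:220,310:430],None,fx=6,fy=6,interpolation=cv2.INTER_CUBIC)[:600])
E
```

```text
[0.53784052 0.15233165 0.19211693] [0.00126839 0.65115468 0.75894319 0.00109519] [-6.4546989  -1.87778165 15.2601076 ] [-0.26378805  1.36108597 -0.0042956 ] [0.00085651 0.00207401 0.00017313 0.00141486 0.00027298 0.00030972]
rail top z far 0.2248735498789377 mid 0.2248441883083853 near 0.22485349770293078
0.15258416085303717
```

View pics/s16z.png

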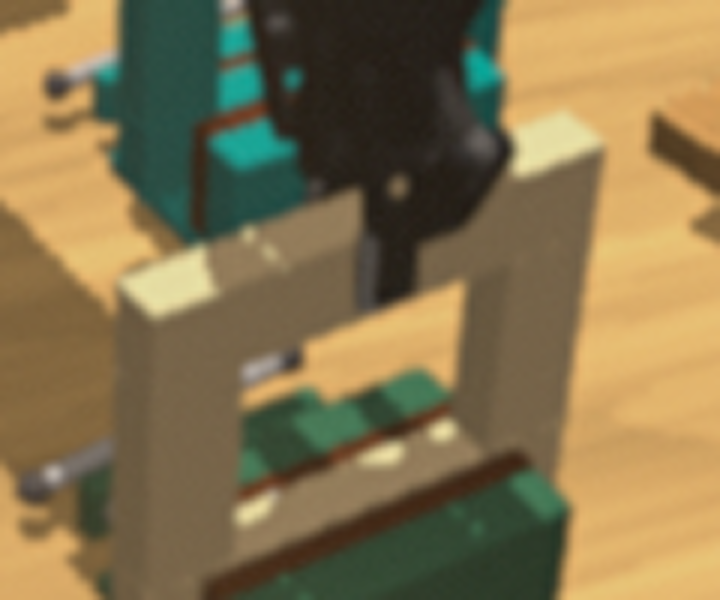

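The rail is closed flush on both stiles, with its top at 0.2249 against an ideal 0.225. It is level, steady, and pressed down with about 15 N. Handing in.

```bash
python3 -c "
from plant import ticket
print(ticket.job_done())"
```

```text
the job is handed in; nothing more can be done
None
```

I set a dowel fully home in each stile, then lowered the top rail onto both dowels. I handed the job in at about 25.6 s with the gripper still holding the rail and pressing it down. No verdict was reported.

**Dowels:** Both tops measured 0.205 m, which is the fully home height, and they looked upright before the rail went on.

**Rail:** Its top measured 0.2249 m at the far end, the middle and the near end, where 0.225 m means flush. The scene view showed no gap at either stile. The tool's turn was 0.153 rad, against a measured frame yaw of 0.151 rad.

**Push:** The last reading was 15 N downward with the arm still. There was also about 6.5 N of leftover sideways force, which I had reduced from 9.5 N but not removed.

**Where checks disagreed:** The wrist and top cameras differed by up to about 2.5 mm along y, so I steered to a value between them. The dowels slid over the rail's bores without any rise in force, and the rail touched down at the expected height.

I did not touch the glue bottle, the try square or the mallet, but I did not measure their positions again at the end.

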